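Take the inspection pile apart and set each piece on its own place

ROBOT

A 7-joint arm with a two-finger parallel gripper is mounted at the origin on a cart in front of the work surface, level with it; the furniture and walls round the work are solid. World frame = base frame: x ahead of the robot, y to its left, z up, the work surface at z = 0. Lengths are in m, angles in degrees, forces in N, time in s.
With the tool pointing down it reaches from about 0.425 to 0.875 m from the base axis. Payload 4.7 kg.
Tool frame: the origin (TCP) lies on the front face of the gripper's body, between the roots of the fingers; the fingertips stand 70 mm ahead of it and the grasp point (between the pads) lies 51 mm ahead of it (tip_extent is the distance from the TCP to the fingertips, in m); z points along the fingers, y is the direction in which the jaws open and shut (so a half turn about z gives the same grasp; the last joint's range is limited). The gripper opens to 87 mm and grips with 3 to 60 N. Pads are 19 mm wide; open, the fingers measure 117 mm over their backs; the gripper's body (75 mm by 190 mm) begins 51 mm behind the grasp point.
Start: joints at [74.891, 18.392, -4.016, 83.108, 1.295, 78.541, -3.26], TCP at [0.178, -0.625, 0.292] pointing down, gripper open.
Joint ranges: [-163.93, 163.93], [-17.29, 119.83], [-79.2, 71.16], [3.27, 140.29], [-89.18, 269.18], [5.43, 117.66], [-154.24, 154.24]. Speed limits (degrees/s): [147.25, 147.25, 180, 180, 180, 180, 180].

INTERFACE

Orientations are given as [roll, pitch, yaw] about the fixed x, y, z axes, in that order (R = Rz(yaw) Ry(pitch) Rx(roll)).
In Python, from cell import * gives the robot as it stands.
- The arm moves only by the tool carry_out, never from a script. Its argument "increments" is text: rows parted by semicolons, each of 7 numbers parted by spaces: the opening, from 0 (shut) to 1 (fully open), then the shift along the tool's x, y, z in m, then the turn, a rotation vector about the tool's x, y, z in degrees. A call has 1 to 20 rows; each row shifts and turns the pose as measured when the row begins, along the tool's axes as they then stand; what a row does not reach is not made up. A row lasts 1/8 s, in which the tool goes at most 62.5 mm and 10.7 degrees, less where a joint would pass 70% of its speed; a pose out of reach is approached as far as the arm can. A call is refused whole if a number of a shift passes 0.0625 or a number of a turn 10.7, either way. A call with a gripper value outside its range is refused whole. The fingers move at their own pace and stop on an object; "force" is the grip in N (left out, the last holds). Time passes only in rows, so rows that do not move let the fingers close. It gives the time, the measured TCP pose, the force and the opening at its end, in the units of the state.
- get_obs(): the state, without advancing time (a new reading comes with each control period).
- read_camera(name): name is "scene" or "top"; returns a dict with "img" (384x512x3 uint8, blue, green, red), "fx", "fy", "cx", "cy" (pixels), "k1" (the pictures are not rectified: a ray, as slopes to the right and down, at radius r is drawn at 1 + k1 r^2 times it, then the intrinsics apply), "world_from_camera" (4x4, takes a point from camera to world coordinates). Camera axes: x right, y down, z forward; pixel columns grow to the right and rows downward; lengths in m; the calibration is good to about 2 mm. A picture is of the moment at which its call begins. There is no depth.
- sign_off(): hands the job in, once; it reports no verdict.
Trained networks look in a picture, given as the dict that the camera call returned (one of the last four; its "shot" number tells which), for a name from the list of things; names that differ only in an ending like _2 or _b are one class to them, and where a whole thing is asked for, a point or a joint stands for the part that bears it (a point fixed in the world has none). Each returns a list of dicts, best first, with "confidence" (0 to 1); they miss things now and then, are a little off and sometimes report something else, mostly with a low value. They report only what shows in the picture. A call takes as long as a camera call. They do not tell look-alikes from the thing itself.
- masks_of(target, picture): "pixels" (384x512 bool, what is visible of it) and "bbox" ([left, top, right, bottom] in pixels, round what is visible of it).
The state is a dict: "time_s": time; "qpos": joint angles; "joint_velocities": joint speeds; "effort": joint torques, N m; "tool_pos": TCP position; "tool_rot": TCP orientation; "force": force on the tool from outside, world axes, zero at the start; "wrist_torque": the same for the moment, N m; "grip_width": finger opening in m.
Only numpy, scipy, OpenCV 4.12 (cv2) and the standard library are available. Lean on these libraries where they do the work, as an engineer would, in place of code of your own. Each camera call takes 0.05 s, during which the arm holds its last target.

TASK

The inspection pieces came back piled on one another in the grey tray. Take the pile apart from the top down, one piece at a time, and set each on its own place: first the loupe upright in the small rimmed dish, then the trial lens flat and centred on the raised round stand, then the round tin in the large rimmed dish, and last the adapter plate lengthwise on the oblong bed between its two end stops. Everything must stay where you put it.

Things in the scene. Friction and masses are not known exactly. Their poses are not given: they have to be found in the camera images.
- loupe_mid (a point): Eye loupe on top of the pile: tapered round black body with a pale rim at its top, 38 mm tall, 39 mm across at its widest (near its foot) and narrower towards the top, so grip it in its lower half; standing upright. The point is on its axis, half-way up (19 mm above its underside); z is its axis, upward. 50 g. It stands roughly centred on the lens.
- lens_mid (a point): Trial lens in a black ring, lying flat under the loupe and on the tin: disc 50 mm in diameter and 8 mm thick. A small grip tab (14 mm wide, 5 mm thick) sticks out 8 mm beyond the ring on its -x side. The point is the centre of the disc, half-way up (4 mm above its underside); x points from the centre away from the tab, y lies across it, so a grasp across y is clear of the tab. 40 g. It may lie any way round on its stand.
- tin_mid (a point): Closed round parts tin with a flat lid (does not open), under the lens and on the plate: 67 mm in diameter, 24 mm tall. The point is its centre, half-way up (12 mm above its underside); z is its axis.
- plate_mid (a point): Aluminium adapter plate with small dark bolt holes near its ends, at the bottom of the pile on the tray's floor; its two ends show from under the tin: 110 mm long (along x), 60 mm wide (along y), 12 mm thick. The point is its centre, half-way up (6 mm above its underside). About 0.2 kg. Grasp it across its width once the tin is off; either way round on the bed is right.
- tray: Grey square open tray, fixed, that holds the pile: 160 mm by 160 mm outside, walls 5 mm thick and 22 mm high, floor 5 mm thick. The origin is the centre of its underside, at table height; x and y run along its sides. The plate lies about parallel to its x side, with at least 36 mm free on either long side.
- small_dish_floor (a point): Place for the loupe: small black round dish with a low rim and a grey floor, fixed; 73 mm outer diameter, inside about 58 mm, floor 4 mm above the table, rim 4 mm above the floor. The point is the centre of the floor's upper face.
- round_stand_top (a point): Place for the lens: raised round stand without a rim, fixed; plain black, 20 mm high, top 66 mm in diameter. The point is the centre of its flat top.
- large_dish_floor (a point): Place for the tin: large black round dish with a low rim and a grey floor, fixed; 101 mm outer diameter, inside about 86 mm, floor 4 mm above the table, rim 4 mm above the floor. The point is the centre of the floor's upper face.
- bed_top (a point): Place for the plate: oblong black bed, fixed; 140 mm long (x), 76 mm wide (y), 8 mm high, flat on top, with a low stop (6 mm high) at each short end, 128 mm apart; the long sides are open. The point is the centre of its flat top, between the stops; x runs lengthwise.
Not all that is in view belongs to the job. There is more than one size of the part that bears plate_mid; the job needs the larger.

How it is judged (in metres and radians):
On the way, in this order (a step that is already met when the one before it is completed fails the run):
1. the loupe stands released in the small dish (horizontal distance between loupe_mid and small_dish_floor below 0.012 m and z of loupe_mid in the frame of small_dish_floor between 0.016 and 0.022 m and angle between loupe_mid's own z axis and vertical below 0.1 rad and contact force between loupe and the fingers below 0.1 N and linear speed of loupe below 0.02 m/s), for 0.2 s.
2. then the lens lies released on the round stand (horizontal distance between lens_mid and round_stand_top below 0.012 m and z of lens_mid in the frame of round_stand_top between 0.001 and 0.007 m and angle between lens_mid's own z axis and vertical below 0.1 rad and contact force between lens and the fingers below 0.1 N and linear speed of lens below 0.02 m/s), for 0.2 s.
3. then the tin stands released in the large dish (horizontal distance between tin_mid and large_dish_floor below 0.012 m and z of tin_mid in the frame of large_dish_floor between 0.009 and 0.015 m and angle between tin_mid's own z axis and vertical below 0.1 rad and contact force between tin and the fingers below 0.1 N and linear speed of tin below 0.02 m/s), for 0.2 s.
4. last the plate lies released on the oblong bed (horizontal distance between plate_mid and bed_top below 0.012 m and z of plate_mid in the frame of bed_top between 0.003 and 0.009 m and angle between plate_mid's own z axis and vertical below 0.1 rad and angle between the x axis of plate_mid and the x axis of bed_top, either way round below 0.25 rad and contact force between plate and the fingers below 0.1 N and linear speed of plate below 0.02 m/s), for 0.2 s.
At the end, for the whole second after the job is handed in: Loupe upright in the small dish, lens flat on the round stand, tin flat in the large dish and plate flat on the bed, each within 12 mm of the centre of its place, resting on it (height within 3 mm, tilt under 0.1 rad), the plate lengthwise on the bed within 0.25 rad; all released and at rest (all of step 1 and all of step 2 and all of step 3 and all of step 4); the robot touches nothing.
It also fails if it takes over 147 s, if anything falls off the work surface, if the arm or the gripper's body presses on something with over 40 N, if the wrist force passes 120 N, or if a joint passes its speed limit or range.

## Working session

There is one attempt and no reset: what is moved stays moved. The work goes in short steps, Python scripts to look and compute and a tool call to move; the robot and the scene stay as the last step left them, time stands still between calls to the robot, and variables do not carry over. Pictures are saved under pics/ and viewed, and the job is handed in when it is done.

Besides the shell and the picture viewer there is one more tool, called after "Call:" as name(argument=value, ...), one argument or row to a line, values as JSON. carry_out: Moves the arm, as the interface text tells. Its arguments: {"type":"object","properties":{"increments":{"type":"string"},"force":{"type":"number"}},"required":["increments"]}

```bash
ls; mkdir -p pics
python3 - <<'E'
from cell import *
import cv2
print(get_obs())
for n in ("scene","top"):
    p=read_camera(n); cv2.imwrite(f"pics/{n}0.png",p["img"]); print({k:v for k,v in p.items() if k!="img"})
E
```

```text
pics
{'time_s': 0.0, 'qpos': array([74.88937029, 18.43978449, -4.01708054, 83.17672941,  1.29663139,
       78.53918039, -3.2599068 ]), 'joint_velocities': array([ 0.0094494 , -0.06921333, -0.04780252,  0.06533844, -0.03564151,
        0.07136779,  0.00095885]), 'effort': array([-5.71619040e-06, -4.91290998e+01, -4.04005134e-01, -3.12524235e+01,
       -6.38774643e-02,  4.36365476e-02,  1.61472344e-04]), 'tool_pos': array([ 0.17812407, -0.62467527,  0.29113737]), 'tool_rot': array([-1.79889648e+02,  6.86283213e-03,  1.59223154e+01]), 'force': array([ 0.63877432,  0.63078453, -0.53497237]), 'wrist_torque': array([-9.98882390e-04, -4.90187575e-05, -3.38902105e-02]), 'grip_width': 0.0873247401504327}
{'fx': 360.20145129263267, 'fy': 360.20145129263267, 'cx': 249.28608439300035, 'cy': 193.27839502550518, 'k1': -0.10492843916804658, 'world_from_camera': array([[-0.91105307, -0.27077722,  0.31090514,  0.16631394],
       [-0.41218356,  0.61525738, -0.67198443,  0.78024391],
       [-0.00932861, -0.74036346, -0.67214204,  0.86775323],
       [ 0.        ,  0.        ,  0.        ,  1.        ]]), 'shot': 1}
{'fx': 460.88030019904136, 'fy': 460.88030019904136, 'cx': 253.93123703332557, 'cy': 189.9933186517796, 'k1': -0.1334965515347441, 'world_from_camera': array([[ 1.29419181e-02, -9.94320923e-01,  1.05633367e-01,
         4.13297180e-01],
       [-9.99914268e-01, -1.30797896e-02, -6.12494986e-04,
         4.16660239e-03],
       [ 1.99067879e-03, -1.05616384e-01, -9.94404956e-01,
         1.35379992e+00],
       [ 0.00000000e+00,  0.00000000e+00,  0.00000000e+00,
         1.00000000e+00]]), 'shot': 2}
```

View pics/scene0.png

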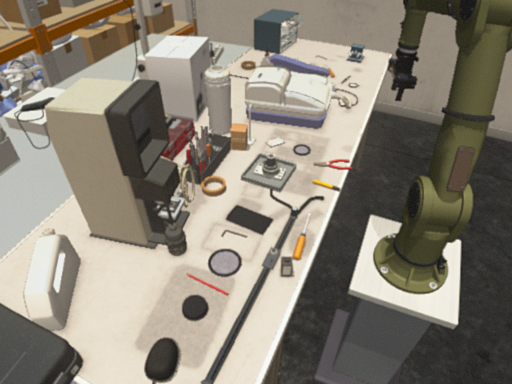

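View pics/top0.png

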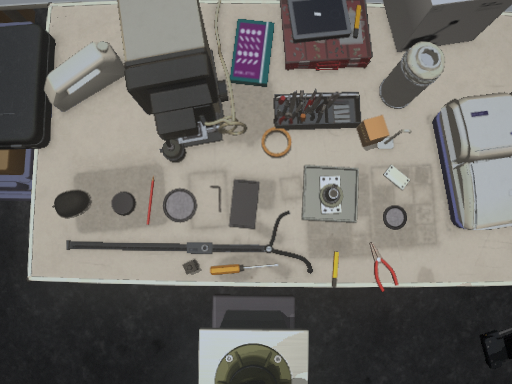

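The top view shows the pile in the tray at (330,194), small dish at (395,217), bed at (244,204), large dish at (180,205) and round stand at (123,203). A small white plate at (397,176) is the decoy. The plate we need lies under the pile.

```bash
cat > h.py <<'E'
from cell import *
import cv2, numpy as np
def ray(p,uv):
    K=np.array([[p["fx"],0,p["cx"]],[0,p["fy"],p["cy"]],[0,0,1]])
    s=cv2.undistortPoints(np.array(uv,float).reshape(-1,1,2),K,np.array([p["k1"],0,0,0,0.])).reshape(-1,2)
    d=np.c_[s,np.ones(len(s))]@p["world_from_camera"][:3,:3].T
    return p["world_from_camera"][:3,3],d
def onplane(p,uv,z):
    o,d=ray(p,uv); return (o+d*((z-o[2])/d[:,2:3]))[:,:2]
def proj(p,X):
    T=np.linalg.inv(p["world_from_camera"]); c=np.atleast_2d(X)@T[:3,:3].T+T[:3,3]
    K=np.array([[p["fx"],0,p["cx"]],[0,p["fy"],p["cy"]],[0,0,1]])
    return cv2.projectPoints(c,np.zeros(3),np.zeros(3),K,np.array([p["k1"],0,0,0,0.]))[0].reshape(-1,2)
def cont(m):
    c=max(cv2.findContours(m.astype(np.uint8),cv2.RETR_EXTERNAL,cv2.CHAIN_APPROX_NONE)[0],key=cv2.contourArea)
    return c.reshape(-1,2)
def crop(p,u0,v0,u1,v1,s,name):
    cv2.imwrite(name,cv2.resize(p["img"][v0:v1,u0:u1],None,fx=s,fy=s,interpolation=cv2.INTER_CUBIC))
E
python3 - <<'E'
from h import *
zs=dict(loupe_mid=.09,lens_mid=.045,tin_mid=.041,plate_mid=.017,tray=.022,small_dish_floor=.004,round_stand_top=.02,large_dish_floor=.004,bed_top=.008)
for cam in("top","scene"):
  p=read_camera(cam)
  for n,z in zs.items():
    try: r=masks_of(n,p)
    except Exception as e: print(n,e);continue
    for k in r[:3]:
      if k["confidence"]<.2: continue
      c=cont(k["pixels"]); w=onplane(p,c,z).astype(np.float32)
      (cx,cy),rad=cv2.minEnclosingCircle(w); rc=cv2.minAreaRect(w)
      print(cam,n,round(k["confidence"],2),k["bbox"],"circ",np.round((cx,cy,rad),4),"rect",np.round([*rc[0],*rc[1],rc[2]],4))
  crop(p,290,150,430,240,5,"pics/toppile.png") if cam=="top" else crop(p,230,130,330,200,6,"pics/scpile.png")
E
```

```text
top loupe_mid 0.52 [323.1, 189.9, 337.4, 199.4] circ [ 0.5404 -0.2098  0.0199] rect [ 0.5392 -0.2086  0.0334  0.0365  0.6953]
top lens_mid 0.49 [320.0, 186.4, 342.7, 207.1] circ [ 0.5414 -0.218   0.0326] rect [ 0.5316 -0.2185  0.0445  0.0641  3.7537]
top tin_mid 0.51 [321.0, 182.4, 343.7, 208.0] circ [ 0.5418 -0.2172  0.0341] rect [ 5.39700e-01 -2.16100e-01  6.69000e-02  6.07000e-02  6.15124e+01]
top plate_mid 0.7 [317.2, 177.2, 342.9, 213.0] circ [ 0.5818 -0.2137  0.0349] rect [ 0.582  -0.2137  0.0354  0.0679  7.9521]
top plate_mid 0.63 [383.9, 165.2, 407.5, 189.8] circ [ 0.5981 -0.4176  0.0386] rect [ 5.99600e-01 -4.19000e-01  7.38000e-02  4.04000e-02  5.26926e+01]
top tray 0.65 [300.1, 161.8, 363.4, 224.7] circ [ 0.5509 -0.218   0.1114] rect [ 0.5485 -0.2186  0.1635  0.1586 87.5647]
top small_dish_floor 0.56 [380.9, 202.3, 404.3, 228.2] circ [ 0.482  -0.4145  0.0385] rect [ 0.4824 -0.4157  0.0737  0.0692 44.2938]
top round_stand_top 0.64 [110.2, 192.2, 135.8, 215.9] circ [0.5111 0.3863 0.0387] rect [0.5132 0.3855 0.0677 0.0752 0.9804]
top round_stand_top 0.56 [231.2, 180.2, 262.0,
[... 863 characters left out ...]
0.5818 -0.2078  0.03    0.067  23.692 ]
scene tray 0.29 [210.2, 247.4, 243.7, 273.5] circ [0.5004 0.2328 0.0502] rect [ 0.5     0.2337  0.0992  0.0897 24.2092]
scene small_dish_floor 0.73 [296.0, 145.4, 315.0, 154.1] circ [ 0.4721 -0.4193  0.0419] rect [ 0.4776 -0.4173  0.0666  0.0805 18.9706]
scene round_stand_top 0.72 [182.5, 296.8, 208.8, 323.7] circ [0.5082 0.3988 0.0411] rect [ 0.5053  0.3969  0.0691  0.0786 28.8427]
scene large_dish_floor 0.77 [212.2, 247.5, 243.9, 276.5] circ [0.5077 0.2189 0.0538] rect [ 0.5099  0.2214  0.1008  0.1002 82.1609]
scene bed_top 0.75 [223.8, 205.3, 274.3, 235.6] circ [0.5135 0.0361 0.0799] rect [5.14300e-01 3.47000e-02 8.47000e-02 1.50500e-01 8.30243e+01]
```

View pics/toppile.png

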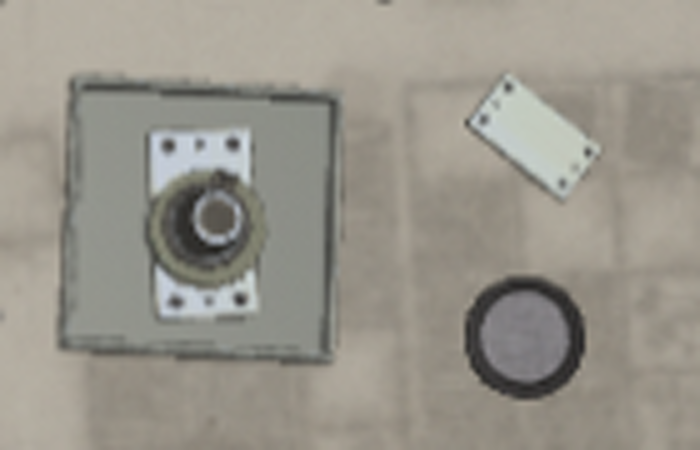

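View pics/scpile.png

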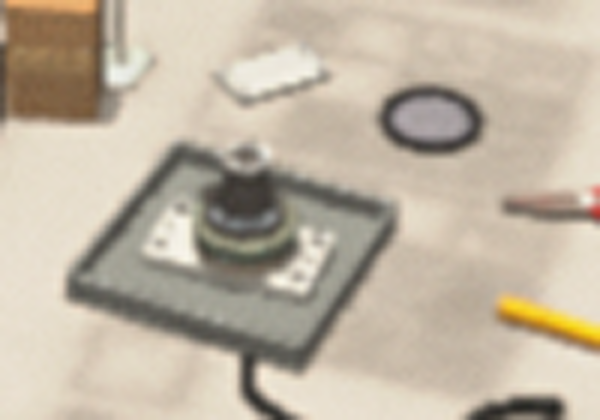

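```bash
cat >> h.py <<'E'
from scipy.optimize import minimize
def cyl(d,z0,z1):
    t=np.linspace(0,2*np.pi,60,endpoint=False)
    return lambda q: np.vstack([np.c_[q[0]+d/2*np.cos(t),q[1]+d/2*np.sin(t),0*t+z] for z in(z0,z1)])
def box(l,w,z0,z1):
    def f(q):
        a=np.array([[l,w],[l,-w],[-l,-w],[-l,w]])/2; c,s=np.cos(q[2]),np.sin(q[2])
        a=a@np.array([[c,s],[-s,c]])+np.array(q[:2])
        return np.vstack([np.c_[a,np.full(4,z)] for z in(z0,z1)])
    return f
def iou(p,m,pts):
    h=cv2.convexHull((proj(p,pts)*16*4+0).astype(np.float32)).astype(np.int32)
    img=np.zeros((384*4,512*4),np.uint8); cv2.fillPoly(img,[h],1,shift=4)
    M=cv2.resize(m.astype(np.uint8),None,fx=4,fy=4,interpolation=cv2.INTER_NEAREST)
    return (img&M).sum()/(img|M).sum()
def fit(views,f,q0):
    st=np.array([.008,.008,.1][:len(q0)])
    S=np.vstack([q0]+[np.array(q0)+np.eye(len(q0))[i]*st for i in range(len(q0))])
    r=minimize(lambda q:-np.mean([iou(p,m,f(q)) for p,m in views]),q0,method="Nelder-Mead",options=dict(initial_simplex=S,xatol=2e-4,fatol=1e-4,maxiter=80))
    return r.x,-r.fun
E
python3 - <<'E'
from h import *
P={n:read_camera(n) for n in("top","scene")}
print("loupe rim",onplane(P["top"],[333.6,193.2],.087),onplane(P["scene"],[271.2,156.2],.087))
print("tin top",onplane(P["top"],[331.2,195.6],.041))
print("lens tab",onplane(P["top"],[334.4,185.6],.045), "lens",onplane(P["top"],[331,194.4],.047))
T=dict(small_dish_floor=(cyl(.073,0,.008),[.481,-.415]),round_stand_top=(cyl(.066,0,.02),[.512,.386]),large_dish_floor=(cyl(.101,0,.008),[.51,.222]),bed_top=(box(.14,.076,0,.008),[.517,.032,-.08]))
for n,(f,q0) in T.items():
  v={}
  for c in P:
    r=masks_of(n,P[c])
    r=[k for k in r if abs(np.mean(k["bbox"][::2])-proj(P[c],f(q0))[:,0].mean())<10]
    if r: v[c]=(P[c],r[0]["pixels"])
  for c in v: print(n,c,np.round(fit([v[c]],f,q0)[0],4),end=" ")
  q,s=fit(list(v.values()),f,q0);print("both",np.round(q,4),s)
  for c in P:
    if len(q0)<9:
      cv2.polylines(P[c]["img"],[cv2.convexHull(proj(P[c],f(q)).astype(np.float32)).astype(np.int32)],True,(0,0,255),1)
crop(P["top"],90,165,290,245,4,"pics/ov.png")
crop(P["scene"],170,190,300,330,4,"pics/ov2.png")
E
```

```text
loupe rim [[ 0.5418283  -0.21772804]] [[ 0.53720816 -0.21539669]]
tin top [[ 0.53947721 -0.21879975]]
lens tab [[ 0.56805256 -0.22752103]] lens [[ 0.54234101 -0.21721912]]
small_dish_floor top [ 0.4821 -0.4167] small_dish_floor scene [ 0.4774 -0.4137] both [ 0.4812 -0.4158] 0.8340031006736105
round_stand_top top [0.5108 0.3865] round_stand_top scene [0.5079 0.394 ] both [0.511  0.3886] 0.8628968140070388
large_dish_floor top [0.5091 0.2215] large_dish_floor scene [0.5087 0.2195] both [0.5086 0.2205] 0.8959690500367307
bed_top top [ 0.5166  0.032  -0.0911] bed_top scene [ 0.5129  0.0336 -0.0758] both [ 0.5151  0.0329 -0.0855] 0.942704965724536
```

View pics/ov.png

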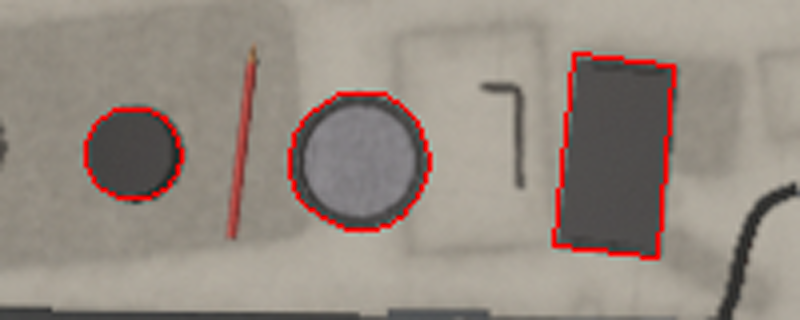

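View pics/ov2.png

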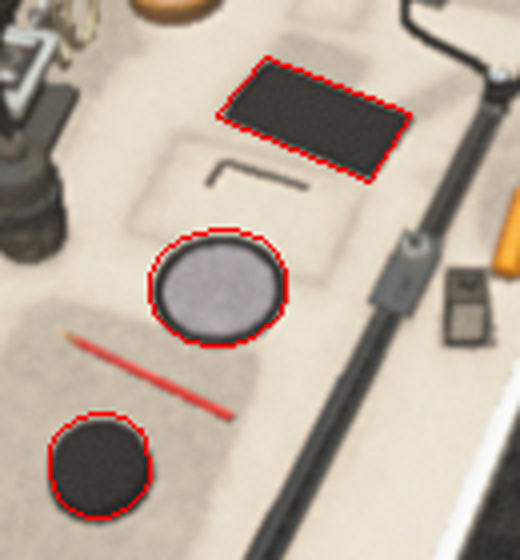

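The overlays fit: bed at (0.515, 0.033) yaw −4.9°, large dish at (0.509, 0.2205), stand at (0.511, 0.388) and small dish at (0.481, −0.416). The loupe is at about (0.540, −0.217).

Call:
carry_out(
  increments="1 0 0 0 0 0 8; 1 0 0 0 0 0 8; 1 0.03 -0.034 0 0 0 0; 1 0.03 -0.034 0 0 0 0; 1 0.03 -0.034 0 0 0 0; 1 0.03 -0.034 0 0 0 0; 1 0.03 -0.034 0 0 0 0; 1 0.03 -0.034 0 0 0 0; 1 0.03 -0.034 0 0 0 0; 1 0.03 -0.034 0 0 0 0; 1 0.03 -0.034 0 0 0 0; 1 0.03 -0.034 0 0 0 0",
  force=15,
)

```text
time_s: 3.1
tool_pos: [0.4884, -0.283, 0.2924]
tool_rot: [179.7, -0.1, -1.2]
force: [0.2, -0.2, -0.5]
grip_width: 0.087
```

Call:
carry_out(
  increments="1 0.026 -0.033 0 0 0 -1.2; 1 0.024 -0.03 0.02 0 0 0; 1 0 0 0.04 0 0 0; 1 0 0 0.04 0 0 0; 1 0 0 0 0 0 0",
)

```text
time_s: 3.72
tool_pos: [0.5449, -0.2134, 0.1917]
tool_rot: [179.7, -0.3, 0.6]
force: [0.8, 1.4, 0.4]
grip_width: 0.0867
```

Call:
carry_out(
  increments="1 -0.005 0.0035 0.02 0.3 0.3 0.6; 1 0 0 0.02 0 0 0; 1 0 0 0.015 0 0 0; 1 0 0 0 0 0 0; 1 0 0 0 0 0 0",
)

```text
time_s: 4.35
tool_pos: [0.5443, -0.2188, 0.141]
tool_rot: [179.8, -1.2, -0.1]
force: [0.3, -0.5, 0.5]
grip_width: 0.087
```

Run:
```python
from h import *
p=read_camera("scene"); crop(p,210,90,340,190,6,"pics/l1.png"); o=get_obs(); print(o["tool_pos"],o["tool_rot"])
```

```text
[ 0.54422677 -0.21873927  0.14089903] [ 1.79815307e+02 -1.14451908e+00 -9.31558022e-02]
```

View pics/l1.png

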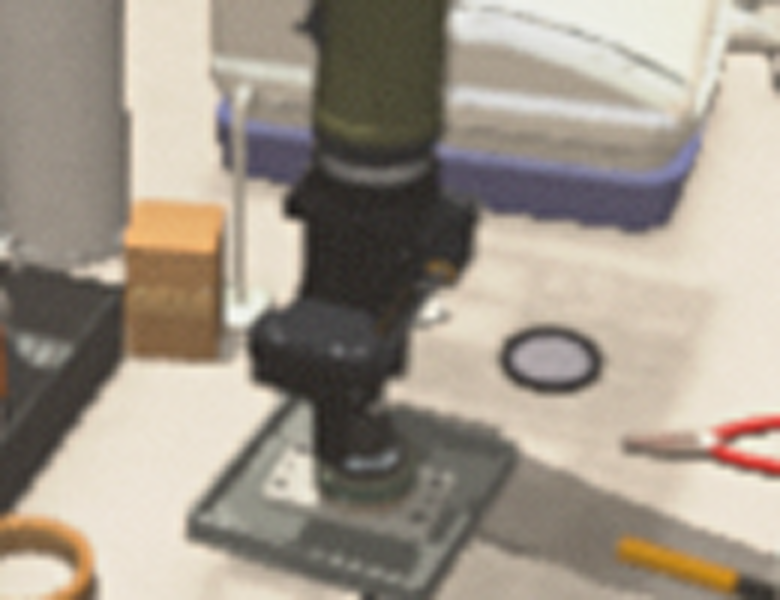

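Call:
carry_out(
  increments="1 -0.004 -0.001 0.007 0 -1.1 0; 1 0 0 0.006 0 0 0; 1 0 0 0 0 0 0; 1 0 0 0 0 0 0",
)

```text
time_s: 4.9
tool_pos: [0.5407, -0.2177, 0.1279]
tool_rot: [179.8, -0.0, -0.1]
force: [-0.1, 0.2, 0.1]
grip_width: 0.0871
```

Call:
carry_out(
  increments="0.5 0 0 0 0 0 0; 0.3 0 0 0 0 0 0; 0.3 0 0 0 0 0 0; 0.3 0 0 0 0 0 0; 0.3 0 0 0 0 0 0; 0.3 0 0 0 0 0 0",
  force=12,
)

```text
time_s: 5.65
tool_pos: [0.5409, -0.2178, 0.1283]
tool_rot: [179.8, -0.1, -0.1]
force: [0.2, -0.1, -0.6]
grip_width: 0.0351
```

Call:
carry_out(
  increments="0.1 0 0 0 0 0 0; 0.1 0 0 0 0 0 0; 0.1 0 0 -0.005 0 0 0; 0.1 0 0 -0.01 0 0 0; 0.1 0 0 -0.02 0 0 0; 0.1 0 0 -0.02 0 0 0; 0.1 0 0 -0.02 0 0 0; 0.1 0 0 0 0 0 0",
)

```text
time_s: 6.65
tool_pos: [0.5412, -0.2175, 0.2085]
tool_rot: [179.7, -0.2, -0.1]
force: [-0.2, -0.4, -0.3]
grip_width: 0.0354
```

Run:
```python
from h import *
p=read_camera("scene"); crop(p,210,90,340,190,6,"pics/l2.png"); o=get_obs(); print(o["tool_pos"],o["grip_width"])
```

```text
[ 0.54050376 -0.21733877  0.20720707] 0.0346758332363219
```

View pics/l2.png

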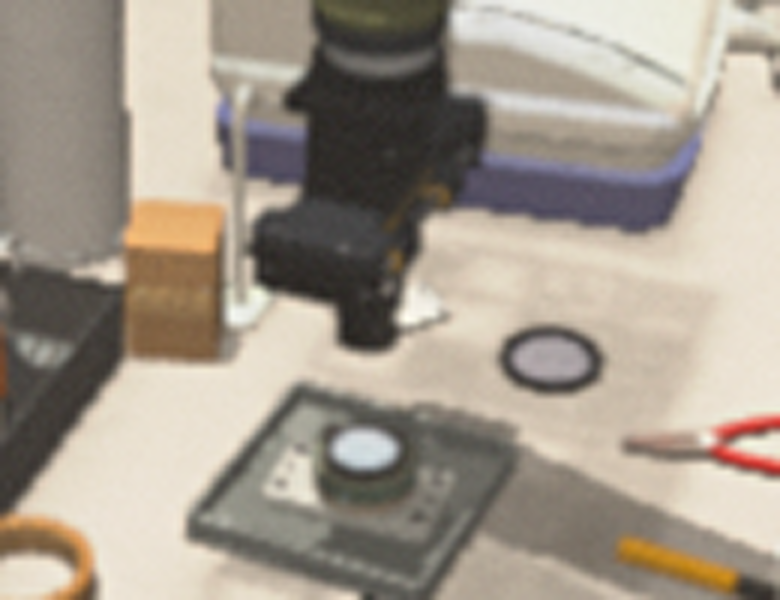

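The loupe is lifted and the lens shows on the tin.

Call:
carry_out(
  increments="0.1 -0.006 0.02 0 0 0 0; 0.1 -0.007 0.024 0 0 0 0; 0.1 -0.007 0.024 0 0 0 0; 0.1 -0.007 0.024 0 0 0 0; 0.1 -0.007 0.024 0 0 0 0; 0.1 -0.007 0.024 0 0 0 0; 0.1 -0.007 0.024 0 0 0 0; 0.1 -0.004 0.012 0 0 0 0; 0.1 -0.002 0.006 0 0 0 0; 0.1 0 0 0 0 0 0",
)

```text
time_s: 7.95
tool_pos: [0.4728, -0.415, 0.1973]
tool_rot: [-180.0, 0.9, -0.6]
force: [-0.2, 0.0, -0.2]
grip_width: 0.0348
```

Run:
```python
from h import *
o=get_obs(); print(o["tool_pos"],o["tool_rot"],o["grip_width"])
p=read_camera("scene"); crop(p,240,60,370,170,6,"pics/l3.png"); 
p=read_camera("top"); crop(p,340,150,450,250,6,"pics/l3t.png");
```

```text
[ 0.47277057 -0.41498373  0.19732847] [-179.9755972     0.88131569   -0.57358802] 0.03475133573256896
```

View pics/l3.png

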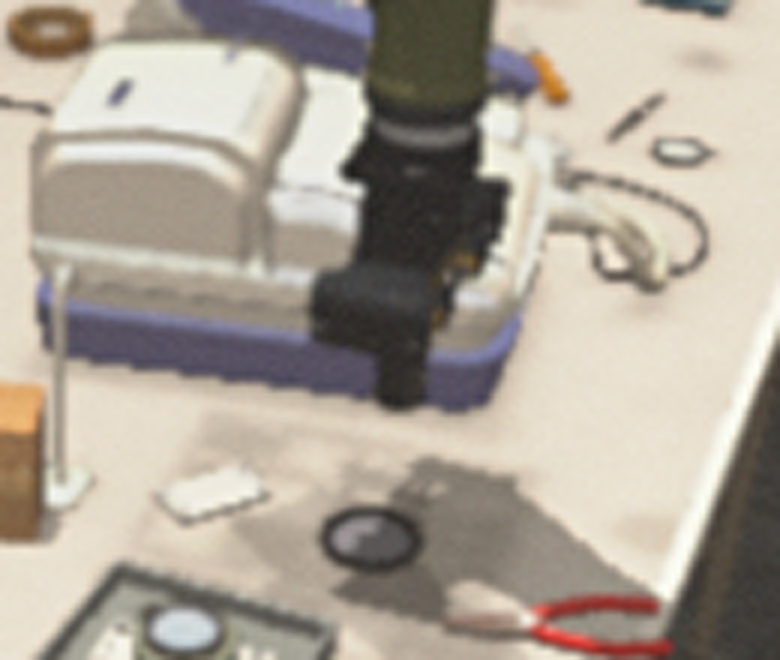

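Run:
```python
from h import *
o=get_obs(); print(o["qpos"])
p=read_camera("top"); print(onplane(p,[[440,140],[453,200],[459,225]],0.0),onplane(p,[[440,140],[453,200],[459,225]],0.1))
crop(p,340,90,512,250,4,"pics/l3t.png")
```

```text
[ 51.63430928  20.53591385 -16.2890879   92.06784232   6.55381353
  68.99336881 -56.57615984]
[[ 0.71879123 -0.56528829]
 [ 0.53455855 -0.60006374]
 [ 0.45896925 -0.61716635]] [[ 0.69622556 -0.52322484]
 [ 0.52560144 -0.55543156]
 [ 0.45559563 -0.57127087]]
```

View pics/l3t.png

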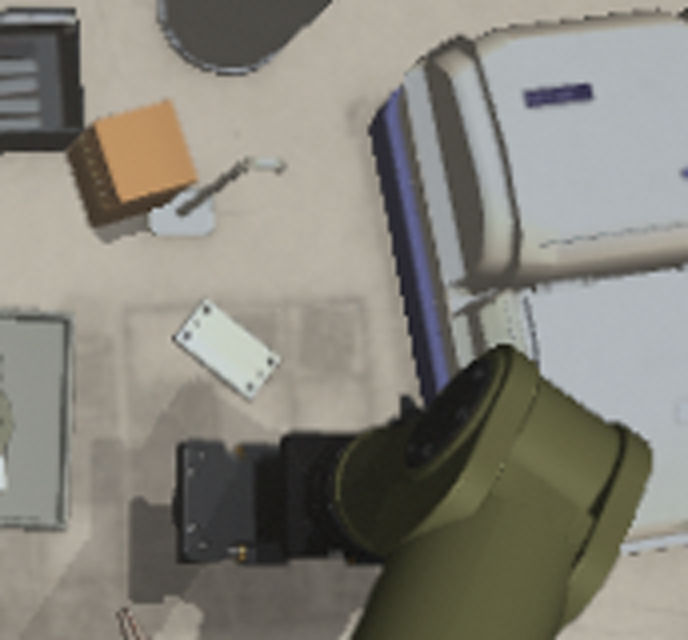

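The machine's edge is at y ≈ −0.56 and the gripper body ends at about −0.51, so there is room to go down.

Call:
carry_out(
  increments="0.1 0.008 0.0005 0 0 0.9 -0.6; 0.1 0 0 0.02 0 0 0; 0.1 0 0 0.02 0 0 0; 0.1 0 0 0.02 0 0 0; 0.1 0 0 0.015 0 0 0; 0.1 0 0 0 0 0 0; 0.1 0 0 0 0 0 0",
)

```text
time_s: 8.98
tool_pos: [0.4839, -0.4104, 0.1163]
tool_rot: [-179.8, -0.1, 0.5]
force: [1.0, -0.2, -0.7]
grip_width: 0.0348
```

Call:
carry_out(
  increments="0.1 -0.003 0.005 0.008 0 0 0.4; 0.1 0 0 0.008 0 0 0; 0.1 0 0 0.006 0 0 0; 0.1 0 0 0 0 0 0; 0.1 0 0 0 0 0 0",
)

```text
time_s: 9.6
tool_pos: [0.4814, -0.4166, 0.0943]
tool_rot: [-179.9, -0.2, 0.1]
force: [0.0, -0.3, -1.2]
grip_width: 0.0349
```

Run:
```python
from h import *
o=get_obs(); print(o["tool_pos"],o["tool_rot"],o["grip_width"])
p=read_camera("scene"); crop(p,260,80,350,170,7,"pics/l4.png");
```

```text
[ 0.48136631 -0.4166059   0.09432911] [-1.79942146e+02 -1.95548156e-01  5.86411358e-02] 0.03485898168073773
```

View pics/l4.png

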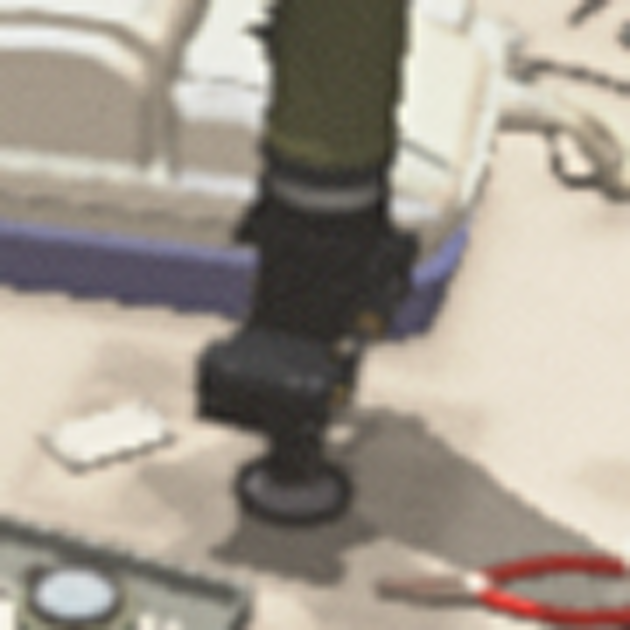

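Call:
carry_out(
  increments="0.1 0 0 0.004 0 0 0; 0.1 0 0 0.004 0 0 0; 0.1 0 0 0.001 0 0 0; 0.1 0 0 0 0 0 0; 0.1 0 0 0 0 0 0",
)

```text
time_s: 10.28
tool_pos: [0.4816, -0.4166, 0.085]
tool_rot: [-180.0, -0.2, 0.1]
force: [-0.4, 0.5, -0.8]
grip_width: 0.0352
```

Call:
carry_out(
  increments="0.1 0 0 0.0015 0 0 0; 0.1 0 0 0.001 0 0 0; 0.1 0 0 0 0 0 0",
)

```text
time_s: 10.65
tool_pos: [0.4817, -0.4167, 0.0826]
tool_rot: [-180.0, -0.2, 0.1]
force: [0.7, -0.3, 0.4]
grip_width: 0.0349
```

Call:
carry_out(
  increments="0.1 0 0 0.0007 0 0 0; 0.1 0 0 0 0 0 0; 0.45 0 0 0 0 0 0; 0.5 0 0 0 0 0 0; 0.7 0 0 0 0 0 0; 0.9 0 0 0 0 0 0; 0.9 0 0 0 0 0 0; 0.9 0 0 -0.01 0 0 0; 0.9 0 0 -0.02 0 0 0; 0.9 0 0 -0.03 0 0 0; 0.9 0 0 -0.03 0 0 0; 0.9 0 0 -0.03 0 0 0; 0.9 0 0 0 0 0 0",
)

```text
time_s: 12.28
tool_pos: [0.4826, -0.4174, 0.2137]
tool_rot: [179.7, -0.6, 0.1]
force: [1.0, 0.9, 0.4]
grip_width: 0.0785
```

Run:
```python
from h import *
o=get_obs(); print(o["tool_pos"],o["tool_rot"],o["grip_width"])
p=read_camera("scene"); crop(p,240,80,350,190,6,"pics/l5.png");
```

```text
[ 0.48258957 -0.41744087  0.2136665 ] [ 1.79747446e+02 -5.56814945e-01  9.17271714e-02] 0.07851680594661214
```

View pics/l5.png

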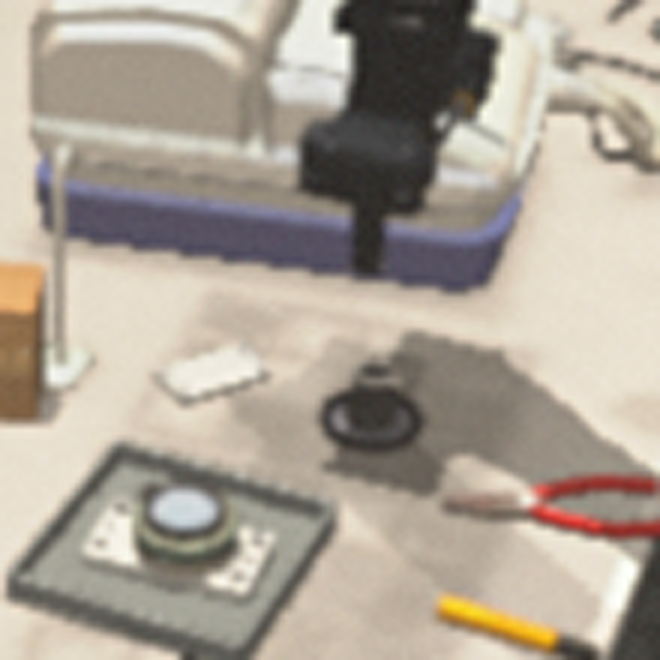

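The loupe stands upright and centred in the small dish. Next I'll measure the lens and the tin.

Run:
```python
from h import *
P={n:read_camera(n) for n in("top","scene")}
for n,f in dict(lens_mid=cyl(.05,.041,.049),tin_mid=cyl(.067,.017,.041)).items():
  v=[]
  for c in P:
    for k in masks_of(n,P[c])[:2]:
      print(n,c,k["confidence"],k["bbox"])
      if k["confidence"]>.4:
        b=k["bbox"]; q,s=fit([(P[c],k["pixels"])],f,[.541,-.2175]); print(q,s)
        cv2.polylines(P[c]["img"],[cv2.convexHull(proj(P[c],f(q)).astype(np.float32)).astype(np.int32)],True,(0,0,255),1) if n=="x" else 0
crop(P["top"],295,155,370,230,8,"pics/n1.png")
crop(P["scene"],235,145,305,195,9,"pics/n2.png")
```

```text
lens_mid top 0.53 [325.4, 182.9, 337.4, 203.3]
[ 0.54338113 -0.21936102] 0.8695972495088409
tin_mid scene 0.51 [257.7, 163.3, 282.8, 176.3]
[ 0.53695004 -0.21747401] 0.48174819965234666
```

View pics/n1.png

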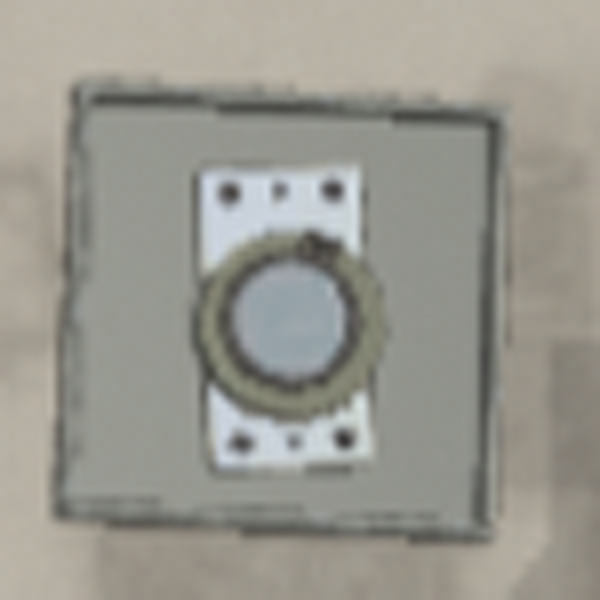

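View pics/n2.png

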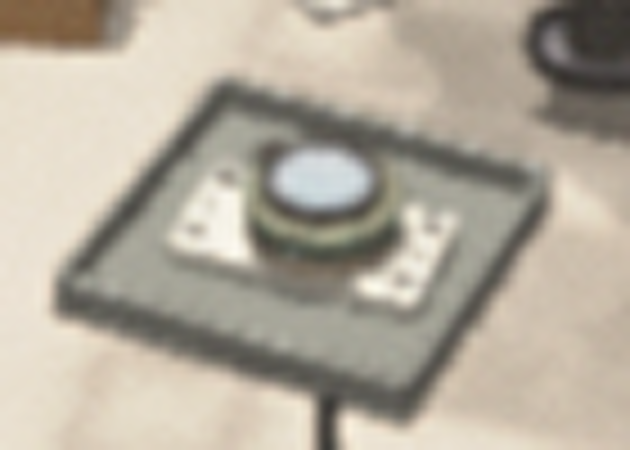

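Run:
```python
from h import *
P={n:read_camera(n) for n in("top","scene")}
print("lens",onplane(P["top"],[295+290/8-.5+.06,155+320/8-.5],.049),onplane(P["scene"],[235+323/9-.5,145+182/9-.5],.049))
print("tin",onplane(P["top"],[295+291/8-.5,155+325/8-.5],.041))
pl=np.array([[200,170],[362,168],[375,460],[213,470]])/8+[294.5,154.5]
w=onplane(P["top"],pl,.017);print("plate",w,w.mean(0))
```

```text
lens [[ 0.54184963 -0.21633219]] [[ 0.53834536 -0.21327918]]
tin [[ 0.54083613 -0.21786461]]
plate [[ 0.59987978 -0.18858537]
 [ 0.60149765 -0.24855245]
 [ 0.49408247 -0.25265223]
 [ 0.48979064 -0.19315024]] [ 0.54631264 -0.22073507]
```

Call:
carry_out(
  increments="0.9 0.006 -0.02 0 0 0 0; 0.9 0.007 -0.024 0 0 0 0; 0.9 0.007 -0.024 0 0 0 0; 0.9 0.007 -0.024 0 0 0 0; 0.9 0.007 -0.024 0 0 0 0; 0.9 0.007 -0.024 0 0 0 0; 0.9 0.007 -0.024 0 0 0 0; 0.9 0.004 -0.015 0 0 0 0; 0.9 0.002 -0.008 0 0 0 0; 0.9 0 0 0 0 0 0; 0.9 0 0 0 0 0 0",
)

```text
time_s: 14.1
tool_pos: [0.5373, -0.21, 0.2069]
tool_rot: [-179.6, -0.0, 0.6]
force: [-0.3, -0.1, 0.3]
grip_width: 0.0785
```

Call:
carry_out(
  increments="0.9 0.004 0.006 0.02 0 0 0.6; 0.9 0 0 0.02 0 0 0; 0.9 0 0 0.02 0 0 0; 0.9 0 0 0.012 0 0 0; 0.9 0 0 0 0 0 0; 0.9 0 0 0 0 0 0",
)

```text
time_s: 14.85
tool_pos: [0.5397, -0.2216, 0.1276]
tool_rot: [-179.6, 0.1, -0.6]
force: [1.2, -1.6, 1.0]
grip_width: 0.0783
```

Call:
carry_out(
  increments="0.9 0.002 -0.005 0.006 -0.4 0 -0.5; 0.9 0 0 0.004 0 0 0; 0.9 0 0 0 0 0 0; 0.9 0 0 0 0 0 0",
)

```text
time_s: 15.35
tool_pos: [0.543, -0.2162, 0.1187]
tool_rot: [179.9, -0.0, -0.0]
force: [-0.3, -0.7, 0.3]
grip_width: 0.0786
```

Call:
carry_out(
  increments="0.9 -0.0015 0 0.004 0 0 0; 0.9 0 0 0.001 0 0 0; 0.9 0 0 0 0 0 0; 0.9 0 0 0 0 0 0",
)

```text
time_s: 15.85
tool_pos: [0.5414, -0.2165, 0.1135]
tool_rot: [179.9, -0.0, -0.0]
force: [0.4, -0.4, 1.3]
grip_width: 0.0788
```

Run:
```python
from h import *
o=get_obs(); print(o["tool_pos"],o["tool_rot"],o["grip_width"])
p=read_camera("scene"); crop(p,235,125,305,195,9,"pics/n3.png");
```

```text
[ 0.54140263 -0.21650225  0.11353559] [ 1.79889819e+02 -4.12537050e-02 -4.73373862e-02] 0.07877833284490654
```

View pics/n3.png

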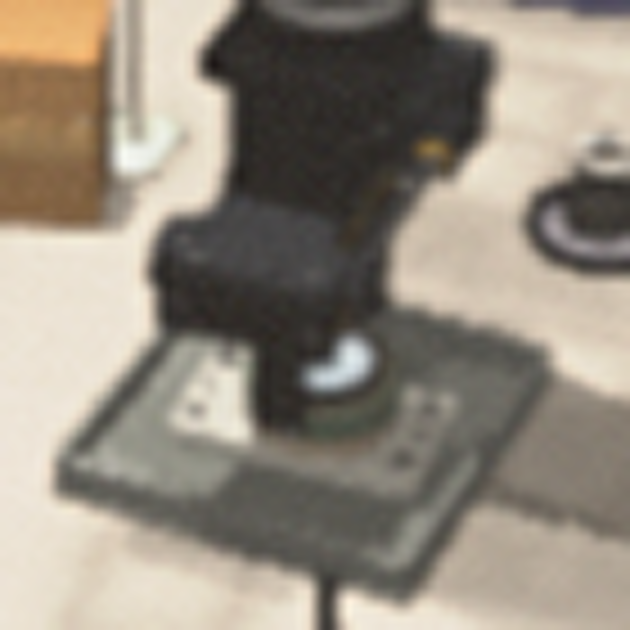

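Call:
carry_out(
  increments="0.7 0 0 0.0007 0 0 0; 0.6 0 0 0 0 0 0; 0.4 0 0 0 0 0 0; 0.4 0 0 0 0 0 0; 0.4 0 0 0 0 0 0; 0.3 0 0 0 0 0 0; 0.3 0 0 0 0 0 0",
  force=12,
)

```text
time_s: 16.77
tool_pos: [0.5415, -0.2166, 0.1129]
tool_rot: [179.9, -0.1, -0.0]
force: [0.0, -0.3, 0.5]
grip_width: 0.0494
```

Call:
carry_out(
  increments="0.3 0 0 -0.004 0 0 0; 0.3 0 0 -0.01 0 0 0; 0.3 0 0 -0.02 0 0 0; 0.3 0 0 -0.02 0 0 0; 0.3 0 0 -0.02 0 0 0; 0.3 0 0 0 0 0 0",
)

```text
time_s: 17.52
tool_pos: [0.5419, -0.2164, 0.1919]
tool_rot: [179.8, -0.2, -0.0]
force: [0.7, -0.1, -0.2]
grip_width: 0.0495
```

Run:
```python
from h import *
o=get_obs(); print(o["tool_pos"],o["tool_rot"],o["grip_width"],o["qpos"])
p=read_camera("scene"); crop(p,235,115,305,185,9,"pics/n4.png");
```

```text
[ 0.54187862 -0.21636829  0.19193853] [ 1.79844786e+02 -1.55568559e-01 -3.68279604e-02] 0.049513706806281886 [ 38.87935632  15.72910294 -22.96934842  99.48919431   6.76768734
  65.9287571  -76.10211871]
```

View pics/n4.png

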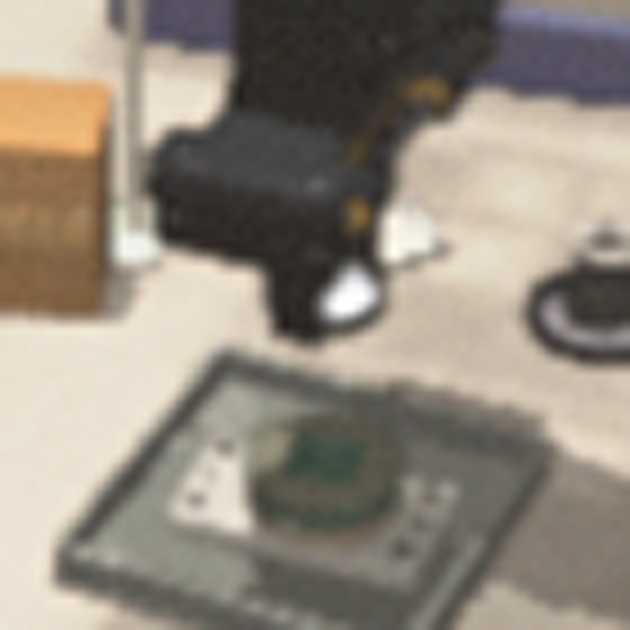

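Call:
carry_out(
  increments="0.3 0 -0.012 0 0 0 0; 0.3 -0.001 -0.02 0 0 0 0; 0.3 -0.001 -0.025 0 0 0 0; 0.3 -0.001 -0.025 0 0 0 0; 0.3 -0.001 -0.025 0 0 0 0; 0.3 -0.001 -0.025 0 0 0 0; 0.3 -0.001 -0.025 0 0 0 0; 0.3 -0.001 -0.025 0 0 0 0; 0.3 -0.001 -0.025 0 0 0 0; 0.3 -0.001 -0.025 0 0 0 0; 0.3 -0.001 -0.02 0 0 0 0; 0.3 0 -0.01 0 0 0 0; 0.3 0 0 0 0 0 0",
)

```text
time_s: 19.2
tool_pos: [0.5193, 0.0744, 0.1821]
tool_rot: [-179.7, 0.9, 1.0]
force: [0.6, -0.7, -0.5]
grip_width: 0.0495
```

Run:
```python
from h import *
o=get_obs(); print(o["tool_pos"],o["tool_rot"],o["grip_width"],o["qpos"])
p=read_camera("scene"); crop(p,150,90,310,330,3,"pics/n5.png"); 
p=read_camera("top"); crop(p,90,90,350,290,3,"pics/n5t.png"); print(onplane(p,[[175,161],[185,145],[225,135]],.1))
```

```text
[0.51928641 0.07436338 0.18206568] [-179.69137082    0.9434003     1.0144699 ] 0.049485685297444786 [  20.38000565   11.21190412  -34.1596017   107.01283114    6.38097313
   64.67094768 -105.08589232]
[[0.62424475 0.22271841]
 [0.6695453  0.19633068]
 [0.69901185 0.08572827]]
```

View pics/n5.png

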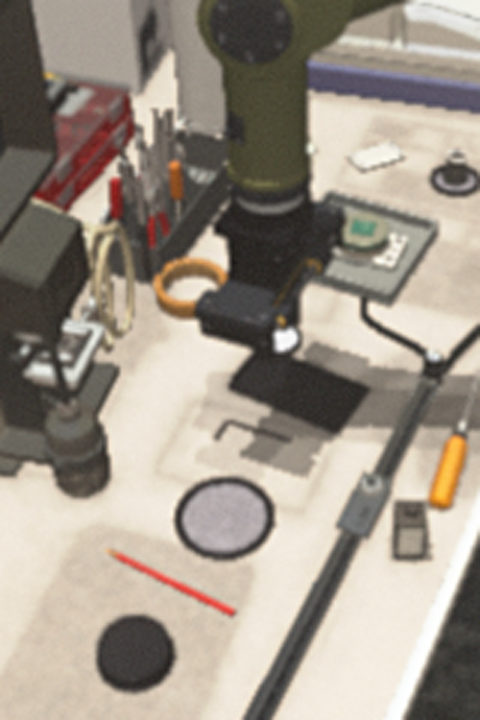

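View pics/n5t.png

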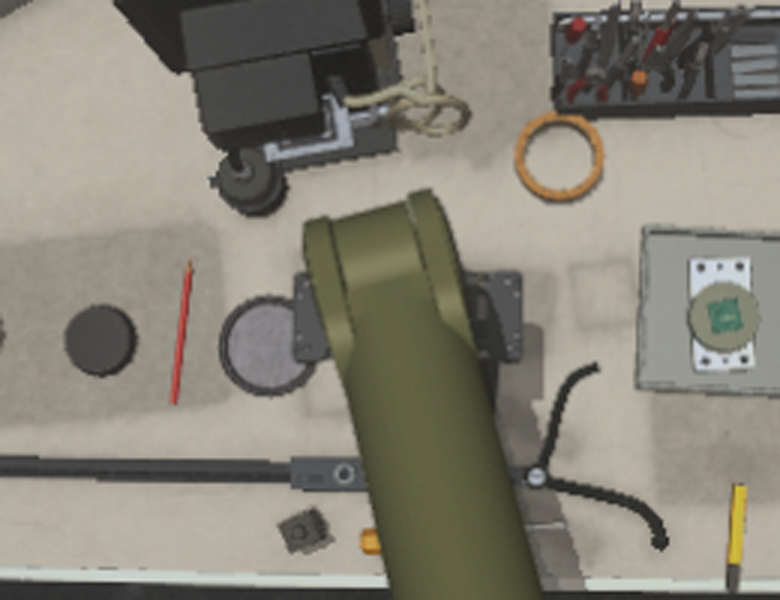

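Call:
carry_out(
  increments="0.3 -0.004 -0.012 -0.004 0 0.9 1; 0.3 -0.004 -0.02 -0.003 0 0 0; 0.3 -0.004 -0.025 0 0 0 0; 0.3 -0.004 -0.025 0 0 0 0; 0.3 -0.001 -0.025 0 0 0 0; 0.3 -0.001 -0.025 0 0 0 0; 0.3 0 -0.025 0 0 0 0; 0.3 0 -0.025 0 0 0 0; 0.3 0 -0.025 0 0 0 0; 0.3 0.003 -0.025 0 0 0 0; 0.3 0.003 -0.02 0 0 0 0; 0.3 0.003 -0.01 0 0 0 0; 0.3 0 0 0 0 0 0; 0.3 0 0 0 0 0 0",
)

```text
time_s: 21.05
tool_pos: [0.5125, 0.3398, 0.1943]
tool_rot: [-179.7, -0.5, -1.5]
force: [0.4, -0.8, -1.2]
grip_width: 0.0496
```

Run:
```python
from h import *
o=get_obs(); print(o["tool_pos"],o["tool_rot"],o["grip_width"],o["qpos"])
p=read_camera("scene"); crop(p,140,190,270,330,5,"pics/n6.png");
```

```text
[0.51252144 0.33978034 0.19428472] [-179.71006589   -0.46315038   -1.49016362] 0.049645647492367856 [  -3.43721915   22.35799184  -40.33992548   94.5900607    15.49241384
   68.19084025 -138.81556741]
```

View pics/n6.png

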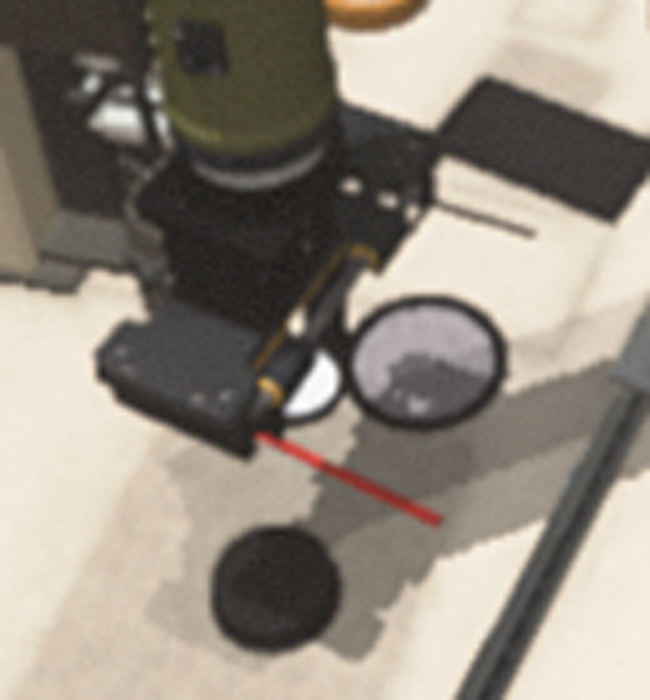

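Call:
carry_out(
  increments="0.3 0 -0.012 0 0 0 -8; 0.3 0 -0.012 0 0 0 -10; 0.3 0 0 0 0 0 -3; 0.3 0 0 0 0 0 0; 0.3 0 0 0 0 0 0",
)

```text
time_s: 21.72
tool_pos: [0.513, 0.3593, 0.1945]
tool_rot: [179.9, -0.5, 19.7]
force: [-0.3, 0.4, -0.1]
grip_width: 0.0494
```

```bash
cat >> h.py <<'E'
def goto(x,y,z,yaw=None):
    from scipy.spatial.transform import Rotation as R
    o=get_obs(); Rm=R.from_euler("xyz",o["tool_rot"],degrees=True)
    yaw=o["tool_rot"][2] if yaw is None else yaw
    Rt=R.from_euler("xyz",[180,0,yaw],degrees=True)
    print("pos",np.round(o["tool_pos"],4),"rot",np.round(o["tool_rot"],2),"q7",round(o["qpos"][6],1),"w",round(o["grip_width"],4),"F",np.round(o["force"],1))
    print("tool shift",np.round(Rm.inv().apply(np.array([x,y,z])-o["tool_pos"]),4),"turn",np.round((Rm.inv()*Rt).as_rotvec(degrees=True),2))
E
python3 -c "
from h import *
goto(.511,.388,.15,20)"
```

```text
pos [0.513  0.3593 0.1945] rot [179.89  -0.54  19.7 ] q7 -121.0 w 0.0494 F [-0.3  0.4 -0.1]
tool shift [ 0.0074 -0.0278  0.0445] turn [ 0.11 -0.54 -0.3 ]
```

Call:
carry_out(
  increments="0.3 0.003 -0.013 0.005 0.1 -0.5 -0.3; 0.3 0.003 -0.012 0.01 0 0 0; 0.3 0.001 -0.002 0.015 0 0 0; 0.3 0 0 0.012 0 0 0; 0.3 0 0 0 0 0 0; 0.3 0 0 0 0 0 0",
)

```text
time_s: 22.48
tool_pos: [0.5096, 0.3886, 0.1479]
tool_rot: [180.0, 0.1, 20.0]
force: [0.1, 0.3, -0.3]
grip_width: 0.0495
```

```bash
python3 -c "
from h import *
goto(.511,.388,.0985,20)
p=read_camera('scene'); crop(p,140,190,270,330,5,'pics/n7.png')"
```

```text
pos [0.5096 0.3886 0.1479] rot [1.7995e+02 1.4000e-01 1.9960e+01] q7 -124.7 w 0.0495 F [ 0.1  0.3 -0.3]
tool shift [0.0012 0.001  0.0494] turn [ 0.05  0.14 -0.04]
```

View pics/n7.png

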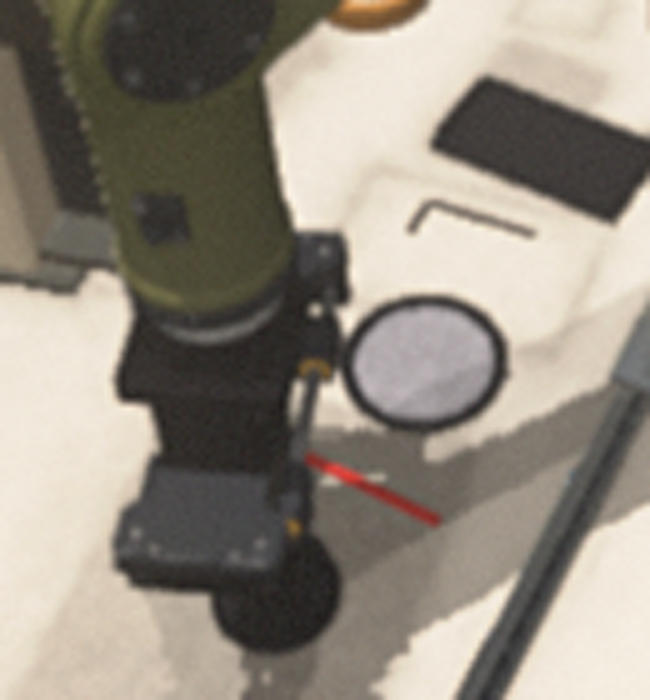

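Call:
carry_out(
  increments="0.3 0.001 0.001 0.012 0 0 0; 0.3 0 0 0.015 0 0 0; 0.3 0 0 0.01 0 0 0; 0.3 0 0 0.004 0 0 0; 0.3 0 0 0 0 0 0; 0.3 0 0 0 0 0 0",
)

```text
time_s: 23.28
tool_pos: [0.5115, 0.3872, 0.1044]
tool_rot: [179.9, 0.1, 19.9]
force: [-1.0, 0.4, 0.2]
grip_width: 0.049
```

```bash
python3 -c "
from h import *
goto(.511,.388,.092,20)
p=read_camera('scene'); crop(p,140,220,270,330,6,'pics/n8.png')"
```

```text
pos [0.5115 0.3872 0.1044] rot [1.7993e+02 1.0000e-01 1.9890e+01] q7 -126.0 w 0.049 F [-1.   0.4  0.2]
tool shift [-0.0001 -0.0009  0.0124] turn [ 0.07  0.1  -0.11]
```

View pics/n8.png

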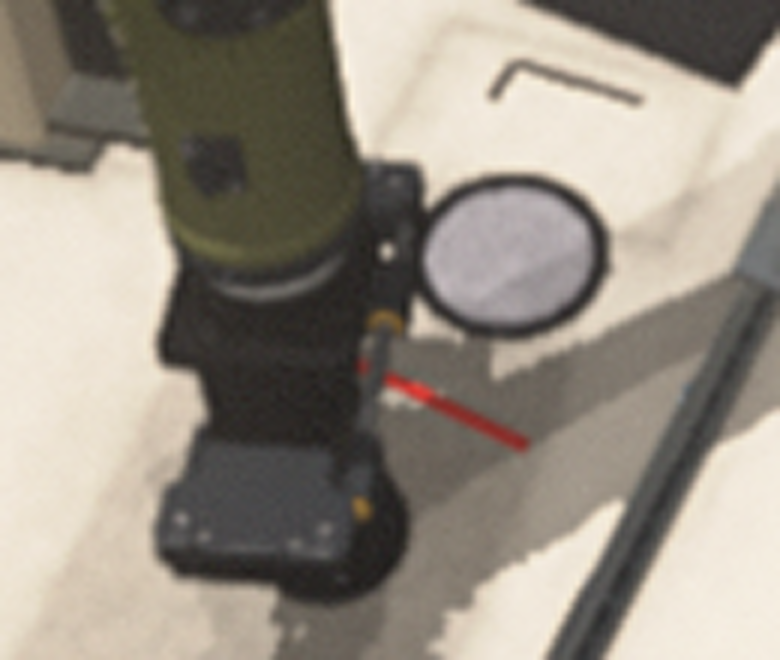

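Call:
carry_out(
  increments="0.3 0 -0.001 0.004 0 0 0; 0.3 0 0 0.004 0 0 0; 0.3 0 0 0.002 0 0 0; 0.3 0 0 0 0 0 0; 0.3 0 0 0 0 0 0",
)

```text
time_s: 23.95
tool_pos: [0.5114, 0.3885, 0.0944]
tool_rot: [179.9, 0.0, 19.9]
force: [-0.3, -0.1, -0.9]
grip_width: 0.0498
```

Call:
carry_out(
  increments="0.3 0 0 0.0015 0 0 0; 0.3 0 0 0.0012 0 0 0; 0.3 0 0 0 0 0 0; 0.3 0 0 0 0 0 0",
)

```text
time_s: 24.45
tool_pos: [0.5115, 0.3885, 0.0917]
tool_rot: [179.9, 0.0, 19.9]
force: [0.8, 1.1, 0.0]
grip_width: 0.0493
```

Call:
carry_out(
  increments="0.3 0 0 0.0007 0 0 0; 0.3 0 0 0 0 0 0; 0.6 0 0 0 0 0 0; 0.65 0 0 0 0 0 0; 0.8 0 0 0 0 0 0; 0.9 0 0 0 0 0 0; 0.9 0 0 0 0 0 0; 0.9 0 0 -0.01 0 0 0; 0.9 0 0 -0.02 0 0 0; 0.9 0 0 -0.025 0 0 0; 0.9 0 0.01 -0.025 0 0 0; 0.9 -0.02 0.02 0 0 0 0; 0.9 -0.02 0.02 0 0 0 0; 0.9 -0.01 0.02 0 0 0 0; 0.9 0 0.01 0 0 0 0; 0.9 0 0 0 0 0 0",
)

```text
time_s: 26.45
tool_pos: [0.4933, 0.298, 0.1861]
tool_rot: [-179.9, -0.8, 20.0]
force: [-0.8, -0.4, 0.6]
grip_width: 0.0782
```

```bash
python3 -c "
from h import *
goto(.541,-.218,.18,0)
p=read_camera('scene'); crop(p,140,220,270,330,6,'pics/n9.png')
p=read_camera('top'); crop(p,80,140,200,240,6,'pics/n9t.png')"
```

```text
pos [0.4933 0.298  0.1861] rot [-179.93   -0.79   20.03] q7 -115.0 w 0.0782 F [-0.8 -0.4  0.6]
tool shift [-0.132   0.5011  0.0037] turn [-0.2  -0.77 20.03]
```

View pics/n9.png

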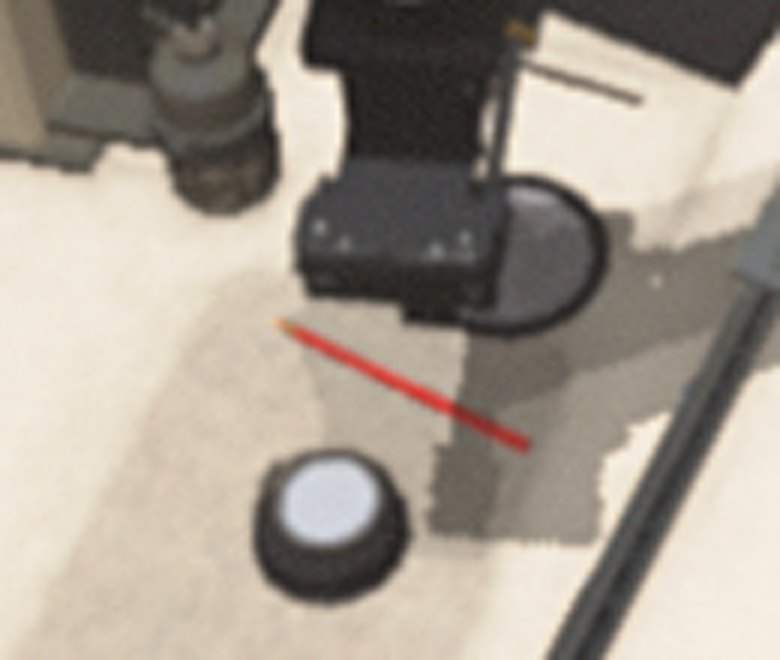

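View pics/n9t.png

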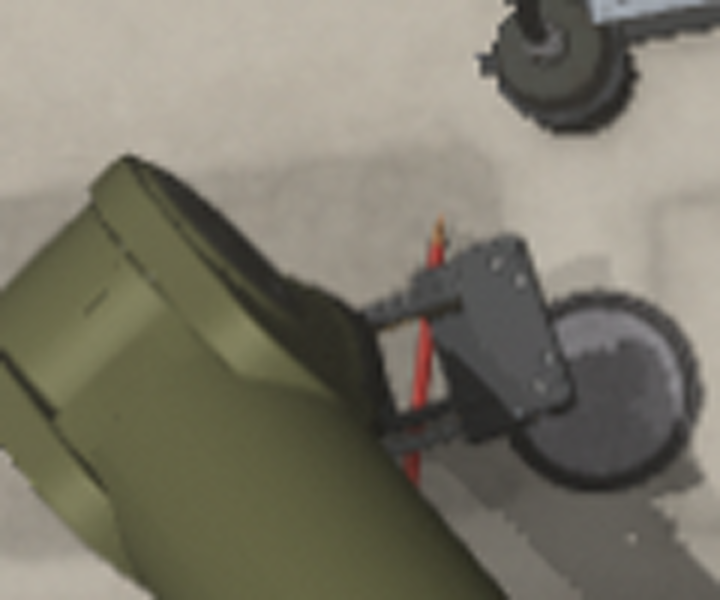

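```bash
python3 -c "
from h import *
p=read_camera('scene')
print(onplane(p,[140+329/6-.4,220+500/6-.4],.028))
im=cv2.resize(p['img'][220:330,140:270],None,fx=6,fy=6,interpolation=cv2.INTER_CUBIC)
for f in (cyl(.066,.02,.02)([.511,.388]),cyl(.066,0,0)([.511,.388]),cyl(.05,.028,.028)([.511,.388])):
  q=(proj(p,f)-[140-.5,220-.5])*6; cv2.polylines(im,[q[:60].astype(np.int32)],True,(0,255,0),1)
cv2.imwrite('pics/n10.png',im[150:])"
```

```text
[[0.51001406 0.38905507]]
```

View pics/n10.png

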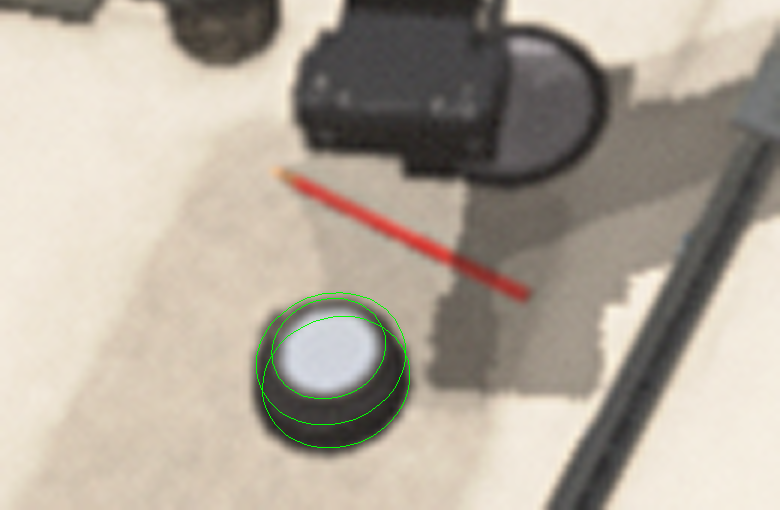

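The lens lies flat and centred on the stand. Now the tin.

Call:
carry_out(
  increments="1 0 0 0 0 0 10; 1 0 0 0 0 0 10; 1 0 0.02 -0.003 0 0 0; 1 0 0.03 0 0 0 0; 1 0 0.03 0 0 0 0; 1 0 0.03 0 0 0 0; 1 0 0.03 0 0 0 0; 1 0.003 0.03 0 0 0 0; 1 0.005 0.03 0 0 0 0; 1 0.005 0.03 0 0 0 0; 1 0.005 0.03 0 0 0 0; 1 0.005 0.03 0 0 0 0; 1 0.005 0.03 0 0 0 0; 1 0.005 0.03 0 0 0 0; 1 0.005 0.03 0 0 0 0; 1 0.005 0.03 0 0 0 0; 1 0 0.03 0 0 0 0; 1 0 0.02 0 0 0 0; 1 0 0 0 0 0 0; 1 0 0 0 0 0 0",
)

```text
time_s: 29.1
tool_pos: [0.5408, -0.1826, 0.1858]
tool_rot: [-179.7, -0.3, 3.5]
force: [0.7, -0.1, -0.1]
grip_width: 0.087
```

```bash
python3 -c "
from h import *
goto(.541,-.218,.18,0)
P={n:read_camera(n) for n in('top','scene')}
f=cyl(.067,.017,.041)
for c in P:
    for k in masks_of('tin_mid',P[c])[:2]:
      print(c,k['confidence'],k['bbox']); q,s=fit([(P[c],k['pixels'])],f,[.541,-.2175]); print(q,s)
crop(P['top'],295,155,370,230,8,'pics/t1.png')
crop(P['scene'],220,115,310,195,8,'pics/t2.png')
"
```

```text
pos [ 0.5408 -0.1826  0.1858] rot [-179.69   -0.25    3.47] q7 -75.7 w 0.087 F [ 0.7 -0.1 -0.1]
tool shift [-0.002   0.0353  0.0056] turn [-0.31 -0.24  3.47]
scene 0.78 [261.7, 157.0, 279.4, 176.6]
[ 0.538127  -0.2215498] 0.7903185352395284
```

View pics/t2.png

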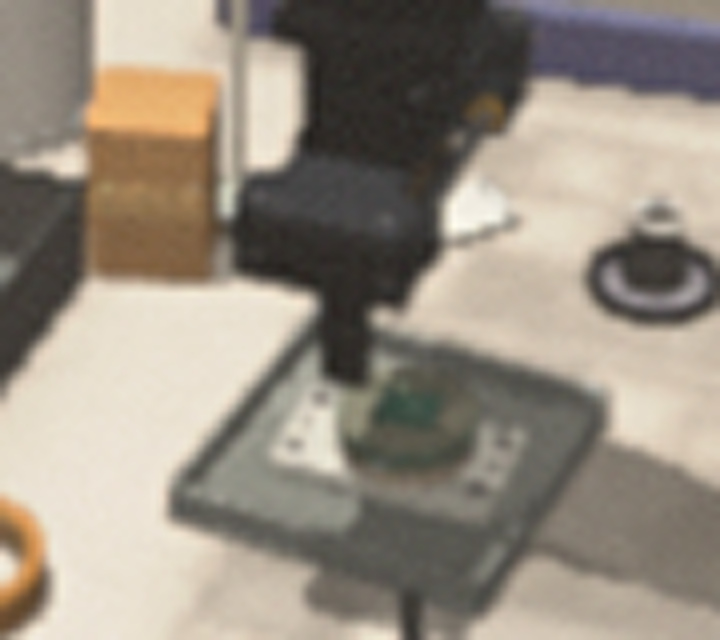

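Call:
carry_out(
  increments="1 -0.001 0.02 0 -0.3 -0.2 3.4; 1 0 0.012 0.005 0 0 0; 1 0 0.003 0.015 0 0 0; 1 0 0 0.015 0 0 0; 1 0 0 0 0 0 0; 1 0 0 0 0 0 0",
)

```text
time_s: 30.05
tool_pos: [0.5408, -0.2188, 0.147]
tool_rot: [-180.0, 0.1, -0.1]
force: [0.2, -0.7, -0.1]
grip_width: 0.0874
```

```bash
python3 -c "
from h import *
goto(.5405,-.218,.09,0)"
```

```text
pos [ 0.5408 -0.2188  0.147 ] rot [-1.7997e+02  7.0000e-02 -6.0000e-02] q7 -77.0 w 0.0874 F [ 0.2 -0.7 -0.1]
tool shift [-0.0003 -0.0008  0.057 ] turn [-0.03  0.07 -0.06]
```

Call:
carry_out(
  increments="1 0 -0.0008 0.01 0 0 0; 1 0 0 0.012 0 0 0; 1 0 0 0.012 0 0 0; 1 0 0 0.01 0 0 0; 1 0 0 0.004 0 0 0; 1 0 0 0 0 0 0; 1 0 0 0 0 0 0",
)

```text
time_s: 30.92
tool_pos: [0.5412, -0.2173, 0.0959]
tool_rot: [-180.0, 0.0, 0.0]
force: [-0.0, 0.3, 0.4]
grip_width: 0.0871
```

```bash
python3 -c "
from h import *
goto(.5405,-.218,.09,0)
p=read_camera('scene'); crop(p,230,125,310,195,8,'pics/t3.png')"
```

```text
pos [ 0.5412 -0.2173  0.0959] rot [-1.7997e+02  4.0000e-02  1.0000e-02] q7 -78.4 w 0.0871 F [-0.   0.3  0.4]
tool shift [-0.0007  0.0008  0.0059] turn [-0.03  0.04  0.01]
```

View pics/t3.png

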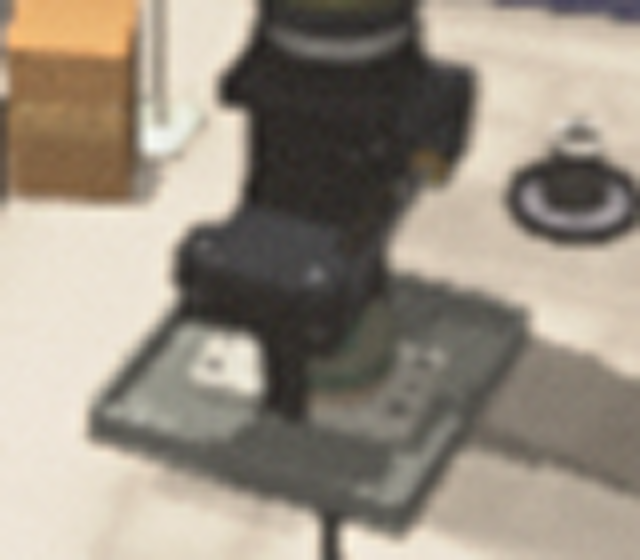

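Call:
carry_out(
  increments="1 -0.0007 0 0.003 0 0 0; 1 0 0 0.001 0 0 0; 0.85 0 0 0 0 0 0; 0.75 0 0 0 0 0 0; 0.6 0 0 0 0 0 0; 0.5 0 0 0 0 0 0; 0.5 0 0 0 0 0 0; 0.5 0 0 0 0 0 0",
  force=18,
)

```text
time_s: 31.98
tool_pos: [0.5409, -0.2177, 0.0926]
tool_rot: [180.0, -0.1, -0.0]
force: [-0.1, -0.6, -1.3]
grip_width: 0.0635
```

Call:
carry_out(
  increments="0.5 0 0 -0.004 0 0 0; 0.5 0 0 -0.01 0 0 0; 0.5 0 0 -0.02 0 0 0; 0.5 0 0 -0.02 0 0 0; 0.5 0 0 -0.02 0 0 0; 0.5 0 0 0 0 0 0",
)

```text
time_s: 32.72
tool_pos: [0.5409, -0.2173, 0.171]
tool_rot: [180.0, -0.1, 0.0]
force: [-0.6, -0.4, -1.3]
grip_width: 0.0635
```

```bash
python3 -c "
from h import *
goto(.5085,.2205,.18,0)
p=read_camera('scene'); crop(p,230,115,310,195,8,'pics/t4.png')"
```

```text
pos [ 0.5409 -0.2173  0.171 ] rot [ 1.7997e+02 -8.0000e-02  2.0000e-02] q7 -76.5 w 0.0635 F [-0.6 -0.4 -1.3]
tool shift [-0.0323 -0.4378 -0.0093] turn [ 0.03 -0.08  0.02]
```

View pics/t4.png

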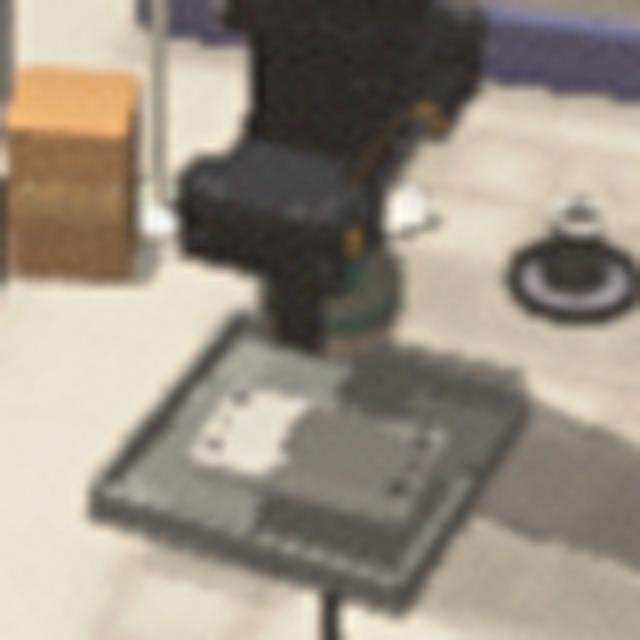

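```bash
python3 -c "
from h import *
p=read_camera('scene')
im=cv2.resize(p['img'][115:195,230:310],None,fx=8,fy=8,interpolation=cv2.INTER_CUBIC)
for z in(.0955,.1195):
  q=(proj(p,cyl(.067,z,z)([.5409,-.2173]))-[230-.5,115-.5])*8; cv2.polylines(im,[q[:60].astype(np.int32)],True,(0,255,0),1)
cv2.imwrite('pics/t5.png',im)"
```

```text
(no output)
```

View pics/t5.png

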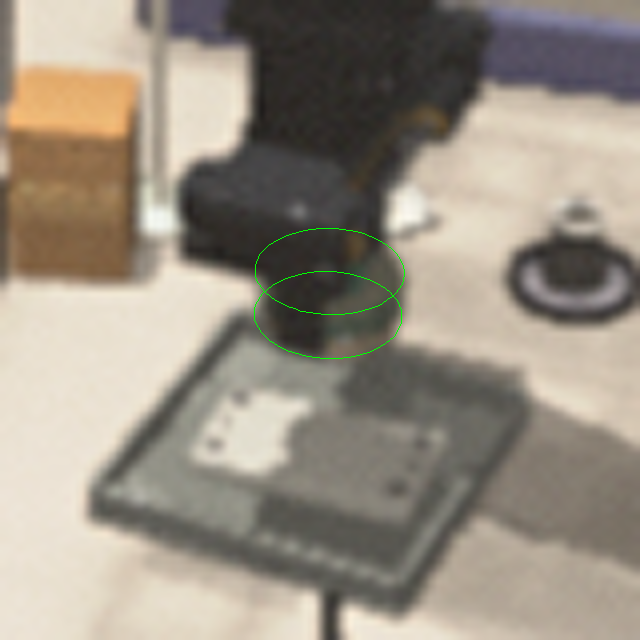

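The tin is centred in the grip. Transit to the large dish.

Call:
carry_out(
  increments="0.5 -0.001 -0.012 -0.003 0 0 0; 0.5 -0.002 -0.02 -0.003 0 0 0; 0.5 -0.002 -0.025 -0.003 0 0 0; 0.5 -0.002 -0.025 0 0 0 0; 0.5 -0.002 -0.025 0 0 0 0; 0.5 -0.002 -0.025 0 0 0 0; 0.5 -0.002 -0.025 0 0 0 0; 0.5 -0.002 -0.025 0 0 0 0; 0.5 -0.002 -0.025 0 0 0 0; 0.5 -0.002 -0.025 0 0 0 0; 0.5 -0.002 -0.025 0 0 0 0; 0.5 -0.002 -0.025 0 0 0 0; 0.5 -0.002 -0.025 0 0 0 0; 0.5 0 -0.025 0 0 0 0; 0.5 0 -0.025 0 0 0 0; 0.5 0 -0.025 0 0 0 0; 0.5 0 -0.02 0 0 0 0; 0.5 0 -0.01 0 0 0 0; 0.5 0 0 0 0 0 0; 0.5 0 0 0 0 0 0",
)

```text
time_s: 35.33
tool_pos: [0.4905, 0.2357, 0.174]
tool_rot: [-179.7, 1.1, 1.7]
force: [-0.3, -0.1, -1.7]
grip_width: 0.0636
```

```bash
python3 -c "
from h import *
goto(.5085,.2205,.12,0)"
```

```text
pos [0.4905 0.2357 0.174 ] rot [-179.7     1.13    1.67] q7 -124.7 w 0.0636 F [-0.3 -0.1 -1.7]
tool shift [0.0186 0.016  0.0535] turn [-0.29  1.13  1.66]
```

Call:
carry_out(
  increments="0.5 0.01 0.008 0 -0.3 1.1 1.6; 0.5 0.008 0.008 0.008 0 0 0; 0.5 0 0 0.015 0 0 0; 0.5 0 0 0.015 0 0 0; 0.5 0 0 0.01 0 0 0; 0.5 0 0 0 0 0 0; 0.5 0 0 0 0 0 0",
)

```text
time_s: 36.2
tool_pos: [0.51, 0.2156, 0.1207]
tool_rot: [179.9, 0.1, -0.3]
force: [-0.1, -0.2, -0.9]
grip_width: 0.0635
```

```bash
python3 -c "
from h import *
goto(.5085,.2205,.088,0)
p=read_camera('scene'); crop(p,170,180,280,290,6,'pics/t6.png')"
```

```text
pos [0.51   0.2156 0.1207] rot [ 1.7986e+02  1.1000e-01 -3.1000e-01] q7 -127.1 w 0.0635 F [-0.1 -0.2 -0.9]
tool shift [-0.0014 -0.005   0.0327] turn [ 0.14  0.11 -0.31]
```

View pics/t6.png

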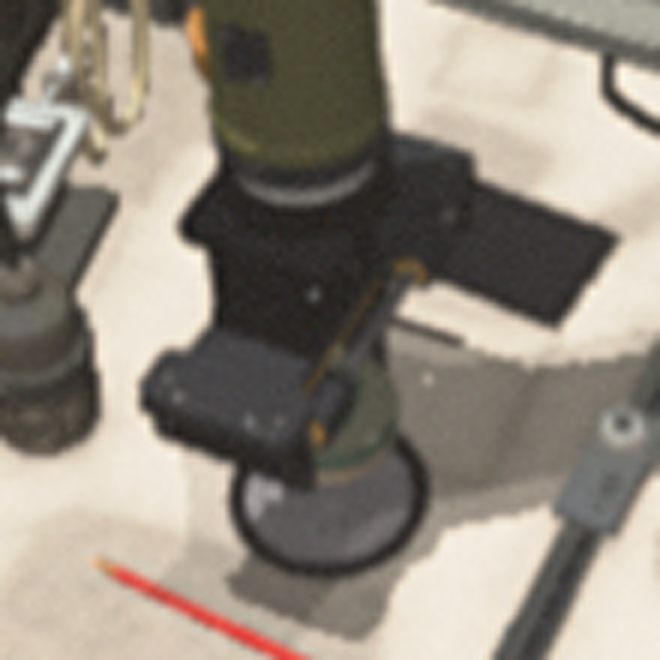

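Call:
carry_out(
  increments="0.5 -0.001 -0.005 0.006 0 0 0; 0.5 0 0 0.008 0 0 0; 0.5 0 0 0.008 0 0 0; 0.5 0 0 0.004 0 0 0; 0.5 0 0 0 0 0 0; 0.5 0 0 0 0 0 0",
)

```text
time_s: 37.0
tool_pos: [0.5092, 0.2213, 0.0936]
tool_rot: [179.9, 0.0, -0.3]
force: [-0.2, -0.5, -1.9]
grip_width: 0.0635
```

Call:
carry_out(
  increments="0.5 0 0.0005 0.005 0 0 0; 0.5 0 0 0.004 0 0 0; 0.5 0 0 0.002 0 0 0; 0.5 0 0 0 0 0 0; 0.5 0 0 0 0 0 0",
)

```text
time_s: 37.62
tool_pos: [0.5095, 0.2206, 0.0822]
tool_rot: [179.9, -0.0, -0.3]
force: [-0.8, 0.3, -0.7]
grip_width: 0.0639
```

Call:
carry_out(
  increments="0.5 0 0 0.0015 0 0 0; 0.5 0 0 0.001 0 0 0; 0.5 0 0 0 0 0 0; 0.5 0 0 0 0 0 0",
)

```text
time_s: 38.12
tool_pos: [0.5096, 0.2207, 0.0797]
tool_rot: [179.9, -0.0, -0.3]
force: [0.3, -0.4, -1.4]
grip_width: 0.0636
```

Call:
carry_out(
  increments="0.5 0 0 0.001 0 0 0; 0.5 0 0 0 0 0 0; 0.5 0 0 0 0 0 0",
)

```text
time_s: 38.5
tool_pos: [0.5099, 0.2209, 0.0796]
tool_rot: [179.9, -0.1, -0.3]
force: [-0.3, 0.1, -1.8]
grip_width: 0.0636
```

Call:
carry_out(
  increments="0.5 0 0 0.001 0 0 0; 0.5 0 0 0.001 0 0 0; 0.5 0 0 0 0 0 0",
)

```text
time_s: 38.88
tool_pos: [0.51, 0.2209, 0.0797]
tool_rot: [179.8, -0.1, -0.3]
force: [0.7, 0.4, -1.5]
grip_width: 0.0636
```

```bash
python3 -c "
from h import *
goto(.5085,.2205,.0796,0)
p=read_camera('scene'); crop(p,190,210,270,290,8,'pics/t7.png')"
```

```text
pos [0.51   0.2209 0.0797] rot [ 1.7979e+02 -7.0000e-02 -3.2000e-01] q7 -129.8 w 0.0636 F [ 0.7  0.4 -1.5]
tool shift [-0.0015  0.0005  0.0001] turn [ 0.21 -0.06 -0.32]
```

View pics/t7.png

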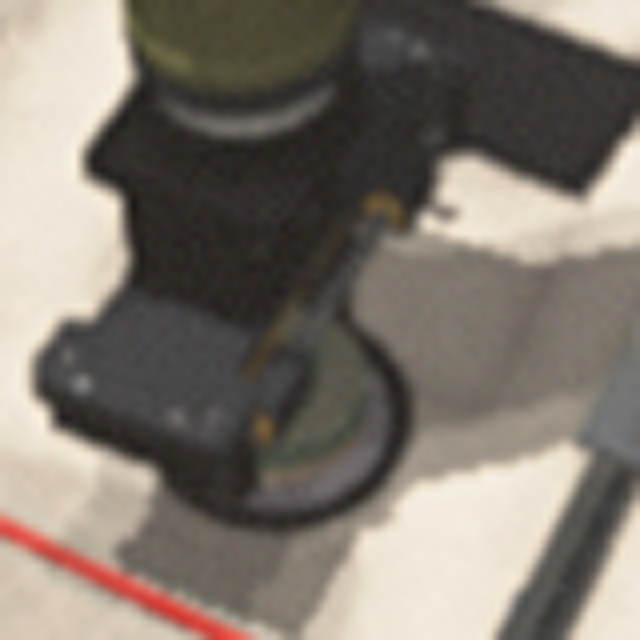

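```bash
python3 -c "
from h import *
o=get_obs();print(o['qpos'],o['effort'],o['wrist_torque'])"
```

```text
[   5.52103683   23.15852704  -37.08947061  107.94445792   17.19925779
   54.50107773 -129.79566495] [-1.04856889e-01 -4.06987739e+01 -6.80776834e+00 -2.50358105e+01
  1.19702742e-01 -4.18144930e-01 -1.73452275e-02] [ 0.01851103  0.23795805 -0.03187242]
```

Call:
carry_out(
  increments="0.5 0 0 -0.002 0 0 0; 0.5 0 0 0 0 0 0; 0.5 0 0 0 0 0 0",
)

```text
time_s: 39.3
tool_pos: [0.5099, 0.2208, 0.081]
tool_rot: [179.8, -0.0, -0.3]
force: [0.5, -0.6, -0.4]
grip_width: 0.0636
```

Call:
carry_out(
  increments="0.5 0 0 0.0015 0 0 0; 0.5 0 0 0 0 0 0; 0.5 0 0 0 0 0 0",
)

```text
time_s: 39.67
tool_pos: [0.5099, 0.2209, 0.0796]
tool_rot: [179.8, -0.0, -0.3]
force: [1.1, -0.1, 0.8]
grip_width: 0.0637
```

Call:
carry_out(
  increments="0.5 0 0 0.003 0 0 0; 0.5 0 0 0 0 0 0",
)

```text
time_s: 39.92
tool_pos: [0.5104, 0.221, 0.0794]
tool_rot: [179.7, -0.1, -0.3]
force: [0.8, -0.2, -0.1]
grip_width: 0.0637
```

The tin rests at the expected height. Releasing it.

Call:
carry_out(
  increments="0.5 0 0 0 0 0 0; 0.77 0 0 0 0 0 0; 0.8 0 0 0 0 0 0; 0.9 0 0 0 0 0 0; 0.95 0 0 0 0 0 0; 0.95 0 0 0 0 0 0; 0.95 0 0 -0.01 0 0 0; 0.95 0 0 -0.02 0 0 0; 0.95 0 0 -0.025 0 0 0; 0.95 0 0 -0.025 0 0 0; 0.95 0 0.01 -0.02 0 0 0; 0.95 0 0.02 0 0 0 0; 0.95 0 0.025 0 0 0 0; 0.95 0.003 0.025 0 0 0 0; 0.95 0.003 0.025 0 0 0 0; 0.95 0.003 0.02 0 0 0 0; 0.95 0 0 0 0 0 0",
)

```text
time_s: 42.05
tool_pos: [0.5203, 0.0902, 0.195]
tool_rot: [179.7, -0.7, -0.4]
force: [-0.3, 0.7, 0.0]
grip_width: 0.0827
```

```bash
python3 -c "
from h import *
goto(.541,-.2205,.16,-2.5)
P={n:read_camera(n) for n in('top','scene')}
p=P['scene']; im=cv2.resize(p['img'][210:290,190:270],None,fx=8,fy=8,interpolation=cv2.INTER_CUBIC)
for f in (cyl(.067,.028,.028),cyl(.067,.004,.004),cyl(.101,.008,.008)):
  q=(proj(p,f([.5085,.2205]))-[189.5,209.5])*8; cv2.polylines(im,[q[:60].astype(np.int32)],True,(0,255,0),1)
cv2.imwrite('pics/t8.png',im)
f=box(.11,.06,.005,.017); v=[]
for c in P:
    for k in masks_of('plate_mid',P[c])[:3]:
      q0=[.545,-.22,-.04]; s0=iou(P[c],k['pixels'],f(q0)); print(c,k['confidence'],k['bbox'],s0)
      if s0>.3: v.append((P[c],k['pixels'])); print(fit(v[-1:],f,q0))
print(fit(v,f,q0))
crop(P['top'],295,155,370,230,8,'pics/p1.png')
"
```

```text
pos [0.5203 0.0902 0.195 ] rot [179.69  -0.7   -0.37] q7 -108.8 w 0.0827 F [-0.3  0.7  0. ]
tool shift [0.0223 0.3103 0.037 ] turn [ 0.29 -0.71  2.13]
top 0.81 [384.5, 169.1, 406.7, 189.6] 0.0
top 0.72 [315.4, 177.9, 342.4, 214.1] 0.8229323308270676
(array([ 0.54544697, -0.22060687,  0.12176712]), np.float64(0.8848679068313272))
scene 0.8 [260.6, 166.8, 285.9, 178.6] 0.6781370038412292
(array([ 0.53509911, -0.21794433,  0.04462934]), np.float64(0.717765992707988))
scene 0.48 [265.8, 140.0, 282.7, 148.5] 0.0
(array([ 0.542558  , -0.21989975,  0.03976137]), np.float64(0.7843289831935236))
```

View pics/t8.png

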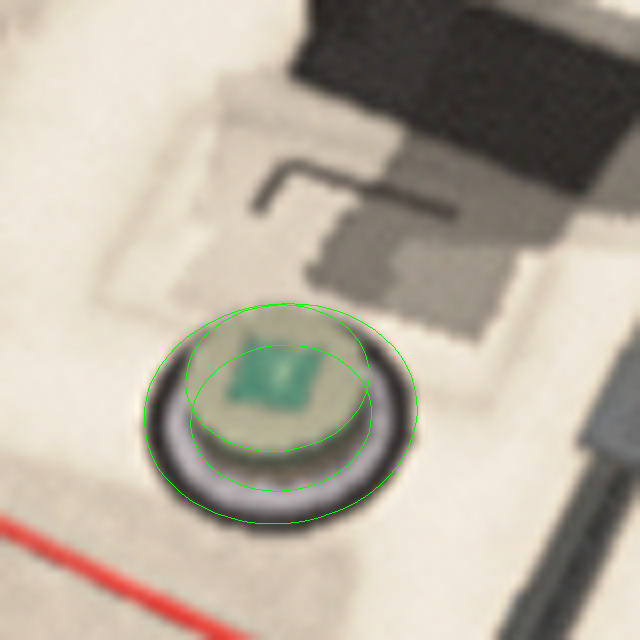

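View pics/p1.png

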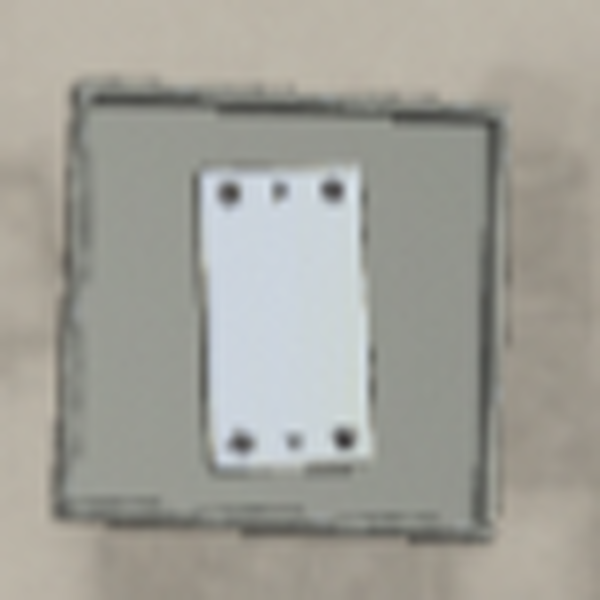

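The tin is centred in the large dish. There are two plates. The one at (330,196) in the tray is about 110×60 mm and is the one meant. The loose one at (396,179) is about 74×40 mm and is the decoy, as the enlarged crop confirms. I'll measure the tray plate from its bolt holes.

```bash
python3 -c "
from h import *
p=read_camera('top')
g=np.array([[230,193],[334,190],[345,438],[242,442]])/8+[294.5,154.5]
w=onplane(p,g,.017); print(w,w.mean(0)); d=(w[0]+w[1]-w[2]-w[3])/2; print(np.degrees(np.arctan2(d[1],d[0])),np.linalg.norm(d))
p=read_camera('scene'); v=[(p,masks_of('bed_top',p)[0]['pixels'])]; print(fit(v,box(.14,.076,0,.008),[.515,.033,-.08]))
"
```

```text
[[ 0.5915242  -0.19962724]
 [ 0.59318616 -0.23810087]
 [ 0.50200102 -0.24163801]
 [ 0.50011829 -0.20378666]] [ 0.54670742 -0.2207882 ]
2.413697493428059 0.09137659292271803
(array([ 0.51111396,  0.03369726, -0.10103354]), np.float64(0.8850565743269606))
```

Call:
carry_out(
  increments="1 0 0.02 0 0.3 -0.7 -2; 1 0.002 0.03 0 0 0 0; 1 0.002 0.03 0 0 0 0; 1 0.002 0.03 0 0 0 0; 1 0.002 0.03 0 0 0 0; 1 0.002 0.03 0 0 0 0; 1 0.002 0.03 0 0 0 0; 1 0.002 0.03 0 0 0 0; 1 0.002 0.03 0 0 0 0; 1 0.002 0.025 0.005 0 0 0; 1 0 0.01 0.01 0 0 0; 1 0 0 0 0 0 0; 1 0 0 0 0 0 0",
)

```text
time_s: 44.02
tool_pos: [0.5514, -0.1985, 0.1754]
tool_rot: [-179.6, 0.2, 3.1]
force: [-0.5, 0.4, -0.7]
grip_width: 0.0868
```

```bash
python3 -c "
from h import *
goto(.546,-.2208,.11,2.4)"
```

```text
pos [ 0.5514 -0.1985  0.1754] rot [-179.58    0.22    3.06] q7 -75.6 w 0.0868 F [-0.5  0.4 -0.7]
tool shift [-0.0063  0.0225  0.0653] turn [-0.42  0.22  0.66]
```

Call:
carry_out(
  increments="1 -0.006 0.015 0 -0.4 0.2 0.7; 1 0 0.007 0.01 0 0 0; 1 0 0 0.018 0 0 0; 1 0 0 0.018 0 0 0; 1 0 0 0.01 0 0 0; 1 0 0 0 0 0 0; 1 0 0 0 0 0 0",
)

```text
time_s: 44.9
tool_pos: [0.5458, -0.2196, 0.1145]
tool_rot: [-179.9, 0.1, 2.5]
force: [0.5, 0.7, -0.2]
grip_width: 0.0871
```

```bash
python3 -c "
from h import *
goto(.546,-.2208,.078,2.4)"
```

```text
pos [ 0.5458 -0.2196  0.1145] rot [-1.7992e+02  9.0000e-02  2.5100e+00] q7 -75.6 w 0.0871 F [ 0.5  0.7 -0.2]
tool shift [0.0002 0.0013 0.0365] turn [-0.08  0.09  0.11]
```

Call:
carry_out(
  increments="1 0 0.001 0.01 0 0 0; 1 0 0 0.01 0 0 0; 1 0 0 0.008 0 0 0; 1 0 0 0.003 0 0 0; 1 0 0 0 0 0 0; 1 0 0 0 0 0 0",
)

```text
time_s: 45.65
tool_pos: [0.5465, -0.2208, 0.0822]
tool_rot: [-180.0, 0.0, 2.5]
force: [-0.0, -0.2, 0.5]
grip_width: 0.0871
```

```bash
python3 -c "
from h import *
goto(.546,-.2208,.078,2.4)
p=read_camera('scene'); crop(p,230,125,310,195,8,'pics/p2.png')"
```

```text
pos [ 0.5465 -0.2208  0.0822] rot [-179.97    0.      2.52] q7 -76.4 w 0.0871 F [-0.  -0.2  0.5]
tool shift [-0.0005  0.      0.0042] turn [-0.03  0.    0.12]
```

View pics/p2.png

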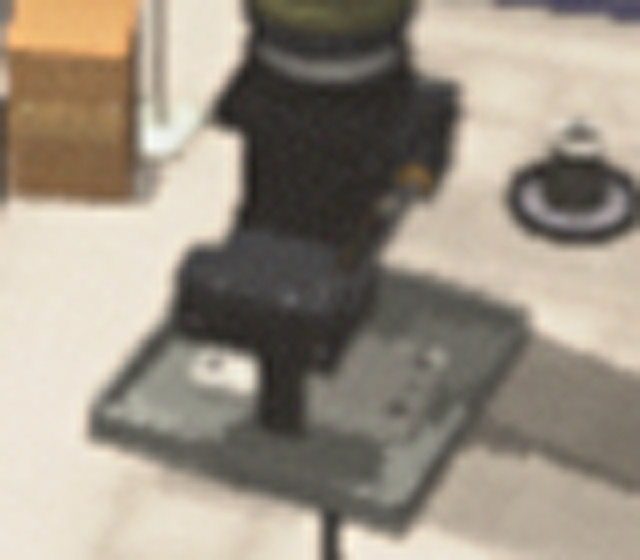

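Call:
carry_out(
  increments="1 0 0 0.0035 0 0 0; 1 0 0 0.001 0 0 0; 0.8 0 0 0 0 0 0; 0.7 0 0 0 0 0 0; 0.5 0 0 0 0 0 0; 0.4 0 0 0 0 0 0; 0.4 0 0 0 0 0 0; 0.4 0 0 0 0 0 0",
  force=35,
)

```text
time_s: 46.7
tool_pos: [0.5469, -0.2209, 0.0781]
tool_rot: [180.0, -0.1, 2.5]
force: [0.2, 0.2, -0.4]
grip_width: 0.0598
```

Call:
carry_out(
  increments="0.4 0 0 -0.003 0 0 0; 0.4 0 0 -0.01 0 0 0; 0.4 0 0 -0.02 0 0 0; 0.4 0 0 -0.025 0 0 0; 0.4 0 0 -0.025 0 0 0; 0.4 0 0 0 0 0 0",
)

```text
time_s: 47.45
tool_pos: [0.5473, -0.2208, 0.1679]
tool_rot: [179.9, -0.2, 2.5]
force: [0.2, -0.3, -1.5]
grip_width: 0.0596
```

```bash
python3 -c "
from h import *
goto(.515,.0325,.17,-5)
p=read_camera('scene'); crop(p,230,115,310,195,8,'pics/p3.png')"
```

```text
pos [ 0.5473 -0.2208  0.1679] rot [ 1.7994e+02 -1.7000e-01  2.5400e+00] q7 -74.3 w 0.0596 F [ 0.2 -0.3 -1.5]
tool shift [-0.021  -0.2545 -0.0024] turn [ 0.05 -0.18  7.54]
```

View pics/p3.png

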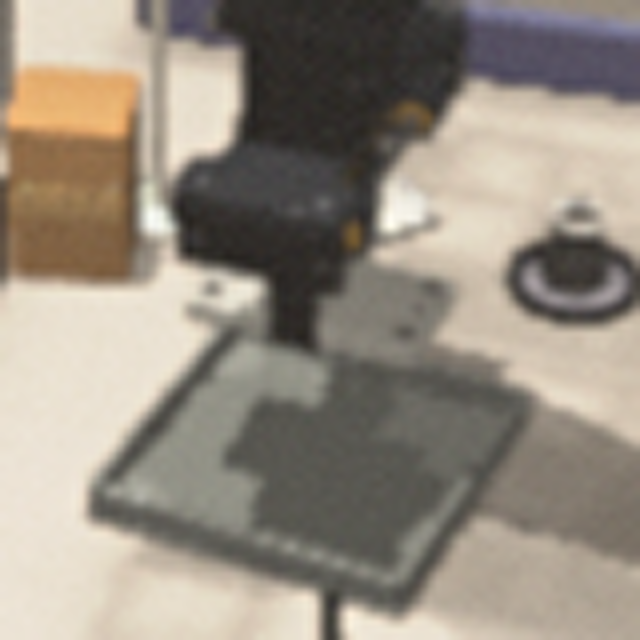

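Call:
carry_out(
  increments="0.4 -0.001 -0.012 0 0 0 1.5; 0.4 -0.002 -0.02 -0.002 0 0 3; 0.4 -0.002 -0.025 0 0 0 3; 0.4 -0.002 -0.025 0 0 0 0; 0.4 -0.002 -0.025 0 0 0 0; 0.4 -0.002 -0.025 0 0 0 0; 0.4 -0.002 -0.025 0 0 0 0; 0.4 -0.002 -0.025 0 0 0 0; 0.4 -0.002 -0.025 0 0 0 0; 0.4 -0.001 -0.02 0 0 0 0; 0.4 0 -0.01 0 0 0 0; 0.4 0 0 0 0 0 0; 0.4 0 0 0 0 0 0",
)

```text
time_s: 49.12
tool_pos: [0.5361, 0.0227, 0.1563]
tool_rot: [-179.9, 1.2, -5.4]
force: [0.8, -1.0, -2.0]
grip_width: 0.0591
```

```bash
python3 -c "
from h import *
goto(.516,.0325,.125,-5)"
```

```text
pos [0.5361 0.0227 0.1563] rot [-179.94    1.21   -5.36] q7 -106.9 w 0.0591 F [ 0.8 -1.  -2. ]
tool shift [-0.0203 -0.0079  0.0317] turn [-0.07  1.21 -0.36]
```

Call:
carry_out(
  increments="0.4 -0.01 -0.004 0 0 1.2 -0.4; 0.4 -0.01 -0.004 0.005 0 0 0; 0.4 0 0 0.012 0 0 0; 0.4 0 0 0.01 0 0 0; 0.4 0 0 0 0 0 0; 0.4 0 0 0 0 0 0",
)

```text
time_s: 49.88
tool_pos: [0.5149, 0.0308, 0.1269]
tool_rot: [-180.0, -0.0, -5.1]
force: [-0.7, -0.2, -0.6]
grip_width: 0.0593
```

```bash
python3 -c "
from h import *
goto(.516,.0325,.09,-5)
p=read_camera('scene'); crop(p,200,150,300,250,7,'pics/p4.png')"
```

```text
pos [0.5149 0.0308 0.1269] rot [-180.     -0.     -5.12] q7 -108.1 w 0.0593 F [-0.7 -0.2 -0.6]
tool shift [ 0.0009 -0.0018  0.0369] turn [-0.   -0.   -0.12]
```

View pics/p4.png

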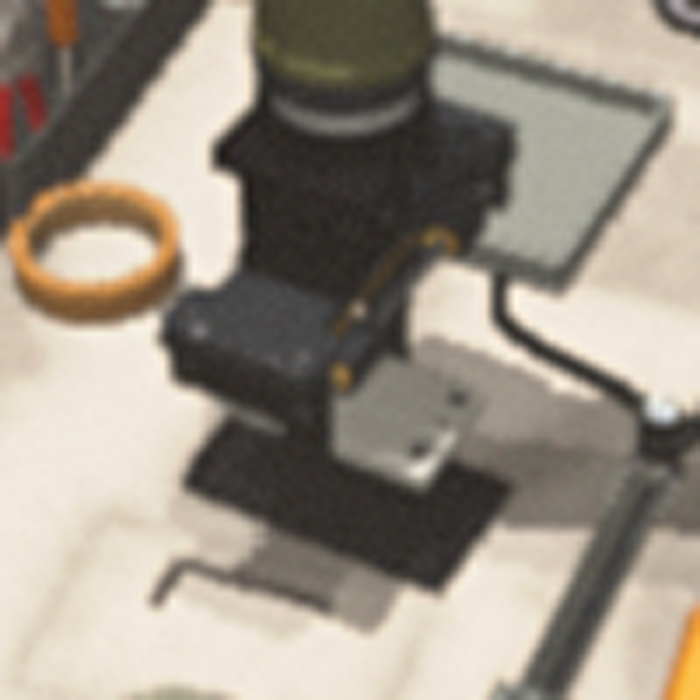

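Call:
carry_out(
  increments="0.4 0.001 -0.0018 0.008 0 0 0; 0.4 0 0 0.01 0 0 0; 0.4 0 0 0.01 0 0 0; 0.4 0 0 0.004 0 0 0; 0.4 0 0 0 0 0 0; 0.4 0 0 0 0 0 0",
)

```text
time_s: 50.68
tool_pos: [0.5164, 0.0326, 0.0925]
tool_rot: [-180.0, 0.0, -5.1]
force: [0.2, -0.6, -0.7]
grip_width: 0.0596
```

```bash
python3 -c "
from h import *
goto(.516,.0325,.0815,-5)
p=read_camera('scene'); im=cv2.resize(p['img'][160:250,200:300],None,fx=7,fy=7,interpolation=cv2.INTER_CUBIC)
q=(proj(p,box(.14,.076,.008,.008)([.5145,.033,-.0855]))-[199.5,159.5])*7; cv2.polylines(im,[q[:4].astype(np.int32)],True,(0,255,0),1)
cv2.imwrite('pics/p5.png',im)"
```

```text
pos [0.5164 0.0326 0.0925] rot [-1.7998e+02  1.0000e-02 -5.1300e+00] q7 -110.0 w 0.0596 F [ 0.2 -0.6 -0.7]
tool shift [-0.0004  0.0002  0.011 ] turn [-0.02  0.01 -0.13]
```

View pics/p5.png

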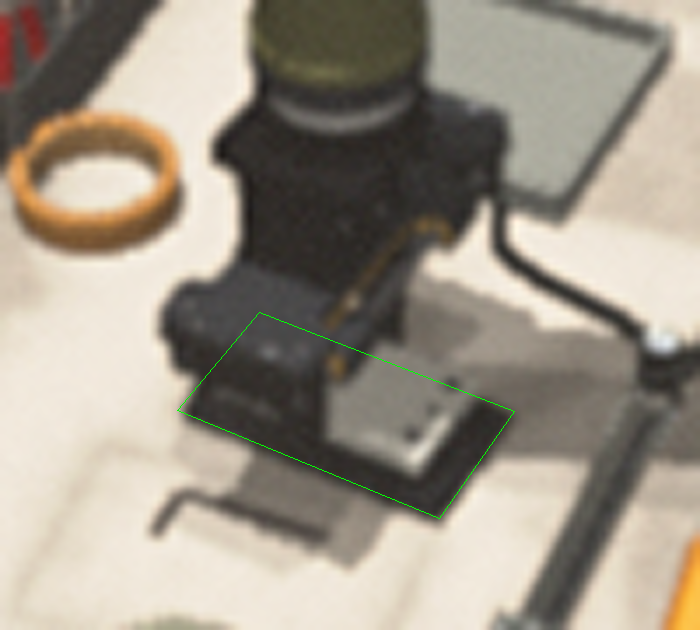

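```bash
python3 -c "
from h import *
p=read_camera('scene')
print(onplane(p,[[199.5+412/7,159.5+467/7],[199.5+472/7,159.5+388/7]],.0314))"
```

```text
[[0.46368088 0.07279452]
 [0.45784082 0.01613503]]
```

Call:
carry_out(
  increments="0.4 0 0 0.005 0 0 0; 0.4 0 0 0.003 0 0 0; 0.4 0 0 0.001 0 0 0; 0.4 0 0 0 0 0 0; 0.4 0 0 0 0 0 0",
)

```text
time_s: 51.4
tool_pos: [0.5168, 0.0326, 0.0835]
tool_rot: [-180.0, -0.1, -5.1]
force: [-0.3, 0.2, -1.8]
grip_width: 0.0594
```

Call:
carry_out(
  increments="0.4 0 0 0.0015 0 0 0; 0.4 0 0 0.0015 0 0 0; 0.4 0 0 0 0 0 0; 0.4 0 0 0 0 0 0",
)

```text
time_s: 51.9
tool_pos: [0.5171, 0.0326, 0.0811]
tool_rot: [180.0, -0.1, -5.1]
force: [-0.2, 0.4, -1.3]
grip_width: 0.0594
```

Call:
carry_out(
  increments="0.4 -0.0007 0 0.0012 0 0 0; 0.4 0 0 0 0 0 0; 0.7 0 0 0 0 0 0; 0.75 0 0 0 0 0 0; 0.9 0 0 0 0 0 0; 0.97 0 0 0 0 0 0; 0.97 0 0 0 0 0 0; 0.97 0 0 -0.01 0 0 0; 0.97 0 0 -0.02 0 0 0; 0.97 0 0 -0.025 0 0 0; 0.97 0 0 -0.025 0 0 0; 0.97 0 0.01 -0.02 0 0 0; 0.97 0 0.025 0 0 0 0; 0.97 0 0.03 0 0 0 0; 0.97 0 0.03 0 0 0 0; 0.97 0 0.03 0 0 0 0; 0.97 0 0.03 0 0 0 0; 0.97 0 0.025 0 0 0 0; 0.97 0 0 0 0 0 0; 0.97 0 0 0 0 0 0",
)

```text
time_s: 54.4
tool_pos: [0.5031, -0.1491, 0.194]
tool_rot: [180.0, -0.8, -4.9]
force: [0.3, 0.3, 0.5]
grip_width: 0.0847
```

```bash
python3 -c "
from h import *
goto(.516,.0325,.0815,-5)
P={n:read_camera(n) for n in('top','scene')}
crop(P['top'],205,160,285,240,8,'pics/f1.png'); crop(P['scene'],200,180,300,250,7,'pics/f2.png')
for n in P: cv2.imwrite(f'pics/final_{n}.png',P[n]['img'])
"
```

```text
pos [ 0.5031 -0.1491  0.194 ] rot [179.98  -0.83  -4.85] q7 -84.2 w 0.0847 F [0.3 0.3 0.5]
tool shift [-0.0042 -0.182   0.1124] turn [ 0.02 -0.83  0.15]
```

View pics/f1.png

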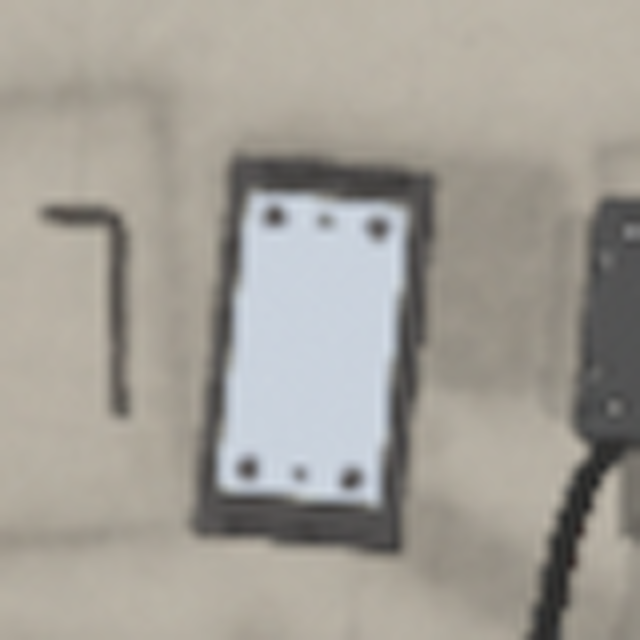

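View pics/f2.png

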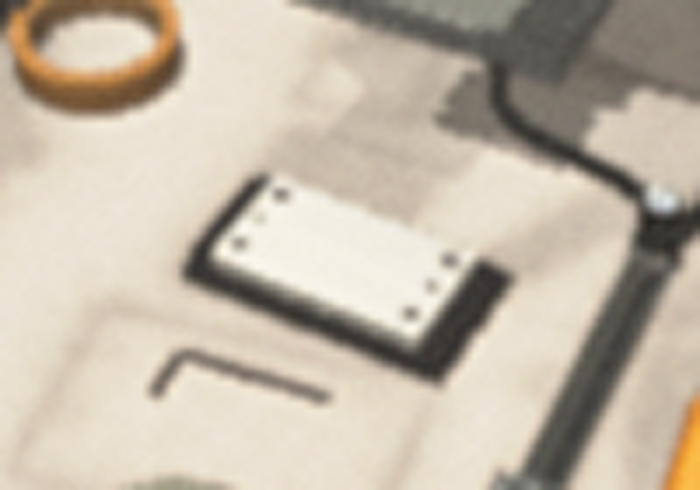

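View pics/final_top.png

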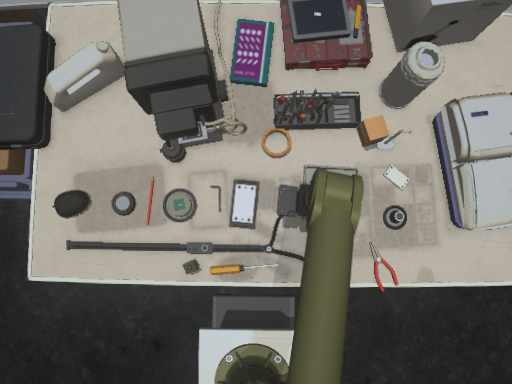

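The plate lies flat and lengthwise on the bed, within about 3 mm of centre. I'll check the other three from above before handing in.

```bash
python3 -c "
from h import *
p=read_camera('top'); I=p['img']
f=lambda a,b:cv2.resize(I[b-20:b+20,a-20:a+20],None,fx=6.5,fy=6.5,interpolation=cv2.INTER_CUBIC)
cv2.imwrite('pics/f3.png',np.hstack([f(395,217),f(123,203),f(180,205)]))"
```

```text
(no output)
```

View pics/f3.png

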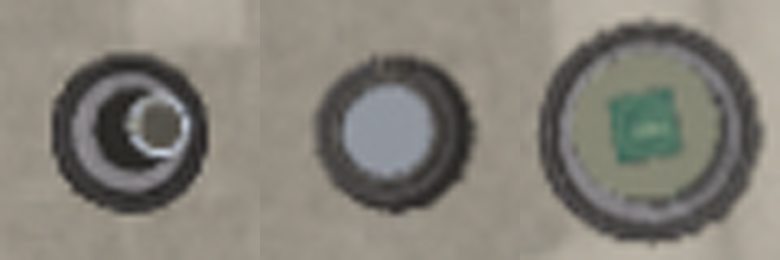

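The loupe's shift to the right in this view is what parallax gives at that height, and its foot is centred. The lens and tin are centred too. Handing in.

```bash
python3 -c "
from cell import *
print(sign_off())"
```

```text
the job is handed in; nothing more can be done
None
```

I took the pile apart from the top down and set all four pieces on their places, in the order asked. The job was handed in at about 54 s of the 147 s allowed. No verdict was reported.

- **Last pictures (top camera for all, scene camera after each release):** The loupe stands upright and centred in the small dish. The lens lies flat and centred on the round stand. The tin is centred in the large dish, and the plate lies lengthwise on the bed within about 3 mm of its centre. The gripper was clear of everything, and I left the smaller decoy plate alone.
- **Camera disagreement:** The two cameras differed by about 3–5 mm on most things, up to about 8 mm for the stand and about 10 mm in x for the plate on its mask fit. I used averages, or the top camera alone for the plate. All of this stayed inside the 12 mm limit.
- **Plate check:** Just before I set the plate down, one rough reading from the scene camera put its edge about 7 mm to one side. The top view after release did not bear this out.
- **Tin grip:** The gripper read 63.5 mm on the tin, which should be 67 mm across. An overlay showed it centred, so I went on.
- **Contact by force:** At touchdown the force readings were within their noise, so I judged contact by height. The tin also stopped going down at the expected height.

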